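# Spin-chill the cans, then stop the carousel at the pointer

### The arm

A 6-joint arm with a two-finger parallel gripper is mounted at the origin on the work surface. World frame = base frame: x ahead of the robot, y to its left, z up, the work surface at z = 0. Lengths are in m, angles in rad, forces in N, time in s.
With the tool pointing down it reaches from about 0.35 to 0.775 m from the base axis. Payload 7.3 kg.
Tool frame: the origin (TCP) lies on the front face of the gripper's body, between the roots of the fingers; the fingertips stand ahead of it and the grasp point (between the pads) lies 47 mm ahead of it (finger_overhang is the z of the fingertips in the tool frame, in m); z points along the fingers, y is the line along which they close (so a half turn about z gives the same grasp; the last joint's range is limited). The gripper opens to 92 mm and grips with 3 to 60 N. Pads are 19 mm wide; open, the fingers measure 130 mm over their backs; the gripper's body (75 mm by 190 mm) begins 47 mm behind the grasp point.
Start: joints at [-1.29, 0.342, 1.524, -0, 1.275, -0.146], TCP at [0.217, -0.478, 0.292] pointing down, gripper open.
Joint ranges: [-2.53, 2.53], [-0.77, 2.02], [0.04, 2.7], [-1, 4.14], [0.28, 2.66], [-3.11, 3.11]. Speed limits (rad/s): [2.57, 2.57, 3.14, 3.14, 3.14, 3.14].

### API

Orientations are given as [roll, pitch, yaw] about the fixed x, y, z axes, in that order (R = Rz(yaw) Ry(pitch) Rx(roll)).
In Python, from cell import * gives the robot as it stands. The module is installed in compiled form; this text tells all that it offers.
- The arm moves only by the tool arm_command, never from a script. Its argument "series" is a list of rows, each an object of numbers: "x", "y", "z": the shift along the tool's x, y, z in mm; "rx", "ry", "rz": the turn, a rotation vector about the tool's x, y, z in degrees. A call has 1 to 20 rows; each row is the pose to reach, as a shift and turn from the pose commanded when the call began, along the tool's axes at that moment; what a row does not reach only later rows make up. A row lasts 1/10 s, in which the tool goes at most 50 mm and 8.59 degrees, less where a joint would pass 70% of its speed; a pose out of reach is approached as far as the arm can. A call with a gripper value outside its range is refused whole. "hand" is the finger opening in mm, from 0 to 91.8, set as the call begins (left out, the last holds). The fingers move at their own pace and stop on an object; "squeeze" is the grip in N (left out, the last holds). Time passes only in rows, so rows that repeat a pose let the fingers close. It gives the time, the measured TCP pose, the force, the opening and the grip force at its end, in the units of the state.
- observe(): the state, without advancing time (a new reading comes with each control period).
- read_camera(name): name is "scene" or "side" or "wrist"; returns a dict with "pixels" (480x640x3 uint8, blue, green, red), "K" (3x3 intrinsics, pixels), "rvec" (rotation vector, rad) and "tvec" (3), from world to camera coordinates, as OpenCV has them. Camera axes: x right, y down, z forward; pixel columns grow to the right and rows downward; lengths in m; the calibration is good to about 2 mm. A picture is of the moment at which its call begins. There is no depth.
- hand_in(): hands the job in; it is judged then, once.
Trained networks look in a picture, given as the dict that the camera call returned (one of the last four; its "shot" number tells which), for a name from the list of things; names that differ only in an ending like _2 or _b are one class to them, and where a whole thing is asked for, a point or a joint stands for the part that bears it (a point fixed in the world has none). Each returns a list of dicts, best first, with "confidence" (0 to 1); they miss things now and then, are a little off and sometimes report something else, mostly with a low value. They report only what shows in the picture. A call takes as long as a camera call.
- boxes_of(picture, query): "point" ([x, y, z] in m, in world coordinates, good to about 4 mm: the middle of the surface that is visible of it).
- trace(picture, query): "pixels" (480x640 bool, what is visible of it).
- mark_of(picture, query): "point" ([x, y, z] in m, in world coordinates, good to about 4 mm: a listed point, or the origin of a listed thing).
The state is a dict: "time": time; "qpos": joint angles; "qvel": joint speeds; "joint_efforts": joint torques, N m; "tool_pos": TCP position; "tool_rot": TCP orientation; "contact_force": force on the tool from outside, world axes, zero at the start; "torque": the same for the moment, N m; "opening": finger opening in m; "grip_force": force on a finger pad.
Only numpy, scipy, OpenCV 4.12 (cv2) and the standard library are available. Lean on these libraries where they do the work, as an engineer would, in place of code of your own. Each camera call takes 0.05 s, during which the arm holds its last target. There are 200 camera calls.

### The job

Run the hand-cranked spin chiller on the drinks counter: turn the crank by its black knob until the carousel holding the cans goes round at 20 turns a minute, counter-clockwise seen from above, and keep the carousel itself (it slips behind the crank and is loaded on one side) between 16 and 24 turns a minute for 7 seconds without a break; never let it pass 30 turns a minute, or the drinks foam over. Then slow it down and stop it with the empty yellow pocket and its yellow dot in line with the red pointer, ready for loading, and let go of the crank with everything at rest. Do not disturb the other things on the counter.

Things in the scene. Friction and masses are not known exactly. Their poses are not given: they have to be found in the camera images.
- chiller: spin chiller, fixed on the counter: open steel tub, outside diameter 324 mm, black rim about 142 mm high, on a grey foot. Origin on the counter under the tub, z up; its -x axis points to the front, where the red pointer is. Tub, spindle, carousel and crank lean 0.11 rad towards the front (front low)
- crank_centre (a point): point on the spindle axis at the knob's grip height, about 245 mm above the counter: centre of the knob's circle. Fixed. Its z axis is the leaning spindle axis (up), about which carousel and crank turn; its -x axis points to the pointer's side
- pointer (a point): point under the tip of the red pointer on the front of the tub's rim, 122 mm from the spindle axis, about 140 mm above the counter. Fixed. The red piece itself reaches 165 mm above the counter and 167 mm out from the axis
- mark (a point): yellow dot on the white deck of the carousel, outside the yellow pocket, 122 mm from the spindle axis. In line with the pointer it coincides with pointer. Pockets lie 82 mm from the axis: yellow one and its two neighbours empty, the three opposite hold cans of 66 mm diameter, tops 29 mm above the deck; the crank arm clears them
- carousel (a joint): carousel angle, rad, counter-clockwise from above positive, counts on through full turns; yellow dot at the pointer at 3.14 (+ whole turns). Nominal 5.1 kg, inertia about the spindle 0.037 kg m2, drag 0.04 N m constant + 0.012 N m per rad/s. Unbalanced: gravity torque -0.065*sin(angle) N m, so it hangs at 0, yellow side at the rear. Mass, inertia and gravity torque vary up to 30 percent
- crank (a joint): angle of the crank relative to the CAROUSEL, rad, counter-clockwise positive, counts on; at 0 the knob is on the yellow dot's side. A fluid coupling joins them: torque on the carousel = 0.06 N m per rad/s of crank speed relative to it, either way, so the carousel lags and slips (on average about 1.1 rad/s at 20 turns a minute). Let go, the balanced crank rides along
- knob_grip (a point): grip point on the axis of the crank's upright black knob. Knob: diameter 26 mm, 31 mm below to 24 mm above this point, turns freely on its own axis (parallel to the spindle), so any gripper yaw from above will do and need not change. It runs on a circle of 60 mm radius about crank_centre. The crank arm just below the knob is 24 mm wide
- tumbler_a: clear glass tumbler, diameter 68 mm, 115 mm high; loose, not part of the job, leave it where it stands. Origin at the centre of its underside
- tumbler_b: blue tumbler, diameter 68 mm, 115 mm high; loose, not part of the job, leave it where it stands. Origin at the centre of its underside
- tumbler_c: blue tumbler, diameter 68 mm, 115 mm high; loose, not part of the job, leave it where it stands. Origin at the centre of its underside
- syrup: amber syrup bottle with white cap, diameter 66 mm, 170 mm high; loose, not part of the job, leave it where it stands. Origin at the centre of its underside
- decanter: amber tea decanter with white lid on a cork coaster, diameter 124 mm, 180 mm high; loose, not part of the job, leave it where it stands. Origin at the centre of its underside
- spoon_pot: steel pot with spoons, diameter 90 mm, pot 110 mm and spoons 181 mm high; loose, not part of the job, leave it where it stands. Origin at the centre of its underside
- spare_can: spare green can, diameter 52 mm, 130 mm high; loose, not part of the job, leave it where it stands. Origin at the centre of its underside

How it is judged:
On the way, in this order (a step that is already met when the one before it is completed fails the run):
1. the carousel turns counter-clockwise at 16 to 24 turns a minute (1.675 to 2.514 rad/s) for 7 s without a break (velocity of joint carousel between 1.675 and 2.514 rad/s), for 7 s.
2. the carousel stands still with the yellow dot within 25 mm of the pointer (horizontal distance between mark and pointer below 0.025 m and velocity of joint carousel between -0.08 and 0.08 rad/s), for 0.5 s.
At the end, for the whole second after the job is handed in: The yellow dot is within 25 mm (0.2 rad) of the pointer, carousel and crank are at rest (under 0.05 and 0.1 rad/s), and the knob is released (horizontal distance between mark and pointer below 0.025 m and velocity of joint carousel between -0.05 and 0.05 rad/s and velocity of joint crank between -0.1 and 0.1 rad/s); the robot touches nothing.
It fails at once if the carousel turns faster than 30 turns a minute (3.14 rad/s), either way (velocity of joint carousel above 3.14 rad/s or velocity of joint carousel below -3.14 rad/s).
It fails at once if a tumbler is shifted by more than 30 mm or tipped (distance of any of tumbler_a, tumbler_b, tumbler_c from where it was at the start of the episode above 0.03 m or angle between any of tumbler_a, tumbler_b, tumbler_c's own z axis and vertical above 0.3 rad).
It fails at once if the syrup bottle, decanter, spoon pot or spare can is shifted by more than 30 mm or tipped (distance of any of syrup, decanter, spoon_pot, spare_can from where it was at the start of the episode above 0.03 m or angle between any of syrup, decanter, spoon_pot, spare_can's own z axis and vertical above 0.3 rad).
It also fails if it takes over 64 s, if anything falls off the work surface, if the arm or the gripper's body presses on something with over 40 N, if the wrist force passes 120 N, or if a joint passes its speed limit or range.

## Working session

There is one attempt and no reset: what is moved stays moved. The work goes in short steps, Python scripts to look and compute and a tool call to move; the robot and the scene stay as the last step left them, time stands still between calls to the robot, and variables do not carry over. Pictures are saved under pics/ and viewed, at most 10 in all, crops included, and the job is handed in when it is done.

Besides the shell and the picture viewer there is one more tool, called after "Emit:" as name(argument=value, ...), one argument or row to a line, values as JSON. arm_command: Moves the arm, as the interface text tells. Its arguments: {"type":"object","properties":{"series":{"type":"array"},"hand":{"type":"number"},"squeeze":{"type":"number"}},"required":["series"]}

```bash
mkdir -p pics
cat > h.py <<'E'
from cell import *
import numpy as np, cv2
from scipy.spatial.transform import Rotation as R
def best(p,q):
    r=mark_of(p,q); return (np.round(r[0]['point'],4),round(r[0]['confidence'],2)) if r else None
E
python3 - <<'E'
from h import *
s=observe(); print({k:np.round(v,3) for k,v in s.items()})
ims=[]
for c in ["scene","side"]:
    p=read_camera(c); cv2.imwrite(f"pics/{c}.png",p["pixels"])
    for q in ["chiller","crank_centre","pointer","mark","knob_grip"]: print(c,q,best(p,q))
    for q in ["tumbler_a","tumbler_b","syrup","decanter","spoon_pot","spare_can"]:
        print(c,q,[(np.round(r['point'],3),round(r['confidence'],2)) for r in mark_of(p,q)[:4]])
print(observe()["time"])
E
```

```text
{'time': np.float64(0.0), 'qpos': array([-1.29 ,  0.343,  1.525, -0.   ,  1.275, -0.146]), 'qvel': array([-0.   ,  0.001,  0.001,  0.   ,  0.001, -0.001]), 'joint_efforts': array([ 1.0000e-03, -4.3124e+01, -2.4422e+01,  7.2000e-02,  5.6000e-02,
       -0.0000e+00]), 'tool_pos': array([ 0.217, -0.478,  0.292]), 'tool_rot': array([-3.14 , -0.   ,  0.427]), 'contact_force': array([1.079, 0.08 , 0.066]), 'torque': array([ 0.036, -0.035,  0.049]), 'grip_force': np.float64(0.0), 'opening': np.float64(0.091)}
scene chiller (array([ 0.5163, -0.5201,  0.0062]), 0.19)
scene crank_centre (array([0.5122, 0.0472, 0.2449]), 0.74)
scene pointer (array([0.4062, 0.0343, 0.1419]), 0.66)
scene mark (array([0.6468, 0.0504, 0.1682]), 0.74)
scene knob_grip (array([ 0.5329, -0.0166,  0.2471]), 0.49)
scene tumbler_a [(array([ 0.654,  0.399, -0.   ]), 0.79), (array([ 0.596,  0.45 , -0.002]), 0.58)]
scene tumbler_b [(array([ 0.654,  0.399, -0.   ]), 0.79), (array([ 0.596,  0.45 , -0.002]), 0.58)]
scene syrup [(array([ 0.668, -0.353,  0.002]), 0.79)]
scene decanter [(array([0.406, 0.035, 0.141]), 0.69), (array([ 0.518, -0.523,  0.01 ]), 0.61), (array([0.499, 0.507, 0.002]), 0.29)]
scene spoon_pot [(array([ 0.428,  0.627, -0.002]), 0.83)]
scene spare_can [(array([ 0.364, -0.507, -0.001]), 0.56)]
side chiller (array([0.5413, 0.0462, 0.0009]), 0.65)
side crank_centre (array([0.5184, 0.048 , 0.2472]), 0.87)
side pointer (array([0.4083, 0.0373, 0.1378]), 0.68)
side mark (array([0.6453, 0.0465, 0.1664]), 0.61)
side knob_grip (array([ 0.5356, -0.0153,  0.2463]), 0.47)
side tumbler_a []
side tumbler_b []
side syrup [(array([ 0.674, -0.354,  0.002]), 0.89), (array([ 0.54 ,  0.048, -0.001]), 0.22)]
side decanter [(array([ 0.524, -0.523,  0.015]), 0.71)]
side spoon_pot []
side spare_can [(array([ 0.363, -0.507, -0.001]), 0.75), (array([ 0.535, -0.015,  0.247]), 0.16)]
1.2
```

View pics/scene.png

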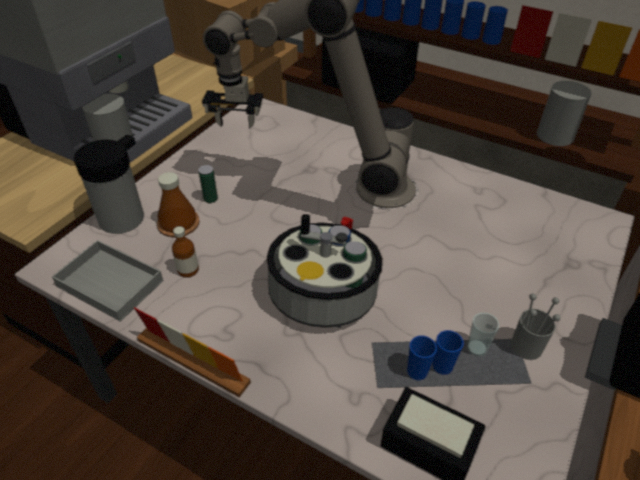

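View pics/side.png

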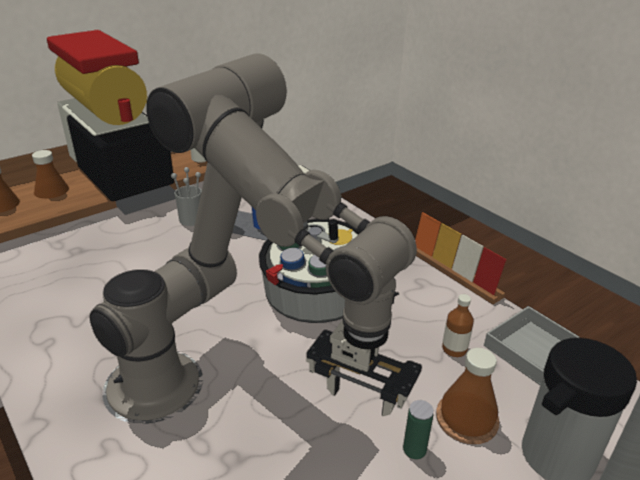

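The chiller is in the middle at about pixel (325, 275). The black knob is at (305, 222), the yellow pocket at (310, 270) at the rear, and the red pointer at (346, 223). Next is a hover above the knob.

```bash
cat >> h.py <<'E'
def lean(psi,a=0.11): return R.from_euler('z',psi)*R.from_euler('y',-a)
def move_to(p,Rt,s=None):
    s=s or observe(); R0=R.from_euler('xyz',s['tool_rot'])
    return np.round(R0.inv().apply(np.array(p)-s['tool_pos'])*1e3,1), np.round((R0.inv()*Rt).as_rotvec(degrees=True),2)
E
python3 - <<'E'
from h import *
psi=0.1; L=lean(psi); u=L.apply([0,0,1])
R0=R.from_euler('xyz',observe()['tool_rot'])
z=R0.apply([0,0,1]); v=np.cross(z,-u); R1=R.from_rotvec(v/np.linalg.norm(v)*np.arcsin(np.linalg.norm(v)))*R0
print(R1.as_euler('xyz'), R1.as_matrix())
K=np.array([.5343,-.016,.2467]); C=np.array([.5153,.0476,.246])
print((L.inv().apply(K-C)))
print(move_to(K+u*0.127,R1))
E
```

```text
[ 3.10615436 -0.10415696  0.42863284] [[ 0.90460567  0.41201629  0.10922987]
 [ 0.41337524 -0.91049481  0.01095954]
 [ 0.10396874  0.03523886 -0.9939561 ]]
[ 0.01255663 -0.0651791  -0.00068257]
(array([ 466.5, -293.7,  -80.7]), array([-2.02,  5.97, -0.  ]))
```

Emit:
arm_command(
  series=[
    {"x": 15,"y": -10,"z": -10,"rx": -0.1,"ry": 0.2},
    {"x": 47,"y": -29,"z": -25,"rx": -0.2,"ry": 0.6},
    {"x": 86,"y": -54,"z": -40,"rx": -0.4,"ry": 1.2},
    {"x": 126,"y": -79,"z": -55,"rx": -0.6,"ry": 1.8},
    {"x": 166,"y": -105,"z": -70,"rx": -0.8,"ry": 2.4},
    {"x": 206,"y": -130,"z": -81,"rx": -1,"ry": 3},
    {"x": 246,"y": -155,"z": -81,"rx": -1.2,"ry": 3.6},
    {"x": 286,"y": -180,"z": -81,"rx": -1.4,"ry": 4.2},
    {"x": 326,"y": -205,"z": -81,"rx": -1.6,"ry": 4.8},
    {"x": 366,"y": -230,"z": -81,"rx": -1.8,"ry": 5.4},
    {"x": 406,"y": -256,"z": -81,"rx": -2,"ry": 5.97},
    {"x": 438,"y": -276,"z": -81,"rx": -2.02,"ry": 5.97},
    {"x": 458,"y": -289,"z": -81,"rx": -2.02,"ry": 5.97},
    {"x": 466.5,"y": -293.7,"z": -80.7,"rx": -2.02,"ry": 5.97},
    {"x": 466.5,"y": -293.7,"z": -80.7,"rx": -2.02,"ry": 5.97},
    {"x": 466.5,"y": -293.7,"z": -80.7,"rx": -2.02,"ry": 5.97},
  ],
  hand=60,
)

```text
invalid input
```

Run:
```python
from h import *
s=observe(); print(s['time'],s['tool_pos'],s['tool_rot'],s['opening'],s['contact_force'])
P={}
for c in ["wrist","scene","side"]:
    p=read_camera(c); P[c]=p; cv2.imwrite(f"pics/{c}1.png",p["pixels"]); np.savez(f"pics/{c}1.npz",**{k:p[k] for k in("pixels","K","rvec","tvec")})
    for q in ["crank_centre","pointer","mark","knob_grip"]: print(c,q,best(p,q))
cv2.imwrite("pics/t1.png",np.hstack([cv2.resize(P[c]["pixels"][:, :],(800,600))[100:500,200:600] if c!="wrist" else cv2.resize(P[c]["pixels"],(400,400)) for c in ["wrist","scene"]]))
print(observe()['time'])
```

```text
1.2 [ 0.217352   -0.4779101   0.29223903] [3.14149150e+00 1.45381079e-05 4.26779871e-01] 0.09172240725403194 [ 0.45666958  0.17926868 -0.35116809]
wrist crank_centre None
wrist pointer None
wrist mark None
wrist knob_grip None
scene crank_centre (array([0.5139, 0.0478, 0.249 ]), 0.87)
scene pointer (array([0.4019, 0.0381, 0.1385]), 0.56)
scene mark (array([0.6482, 0.0476, 0.167 ]), 0.83)
scene knob_grip (array([ 0.5364, -0.0157,  0.2443]), 0.71)
side crank_centre (array([0.5195, 0.0465, 0.2458]), 0.56)
side pointer (array([0.4049, 0.0375, 0.1378]), 0.69)
side mark (array([0.6418, 0.0479, 0.1651]), 0.83)
side knob_grip (array([ 0.5347, -0.0145,  0.2477]), 0.54)
1.95
```

View pics/t1.png

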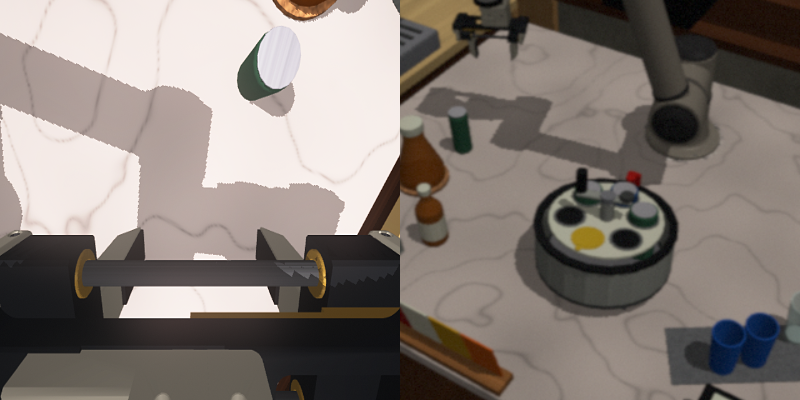

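The arm did not move, so the arm picture still shows the start pose, and the wrist view shows only the green can. I'll resend the move with all six keys in each row.

Emit:
arm_command(
  series=[
    {"x": 15,"y": -10,"z": -10,"rx": -0.1,"ry": 0.2,"rz": 0},
    {"x": 47,"y": -29,"z": -25,"rx": -0.2,"ry": 0.6,"rz": 0},
    {"x": 86,"y": -54,"z": -40,"rx": -0.4,"ry": 1.2,"rz": 0},
    {"x": 126,"y": -79,"z": -55,"rx": -0.6,"ry": 1.8,"rz": 0},
    {"x": 166,"y": -105,"z": -70,"rx": -0.8,"ry": 2.4,"rz": 0},
    {"x": 206,"y": -130,"z": -81,"rx": -1,"ry": 3,"rz": 0},
    {"x": 246,"y": -155,"z": -81,"rx": -1.2,"ry": 3.6,"rz": 0},
    {"x": 286,"y": -180,"z": -81,"rx": -1.4,"ry": 4.2,"rz": 0},
    {"x": 326,"y": -205,"z": -81,"rx": -1.6,"ry": 4.8,"rz": 0},
    {"x": 366,"y": -230,"z": -81,"rx": -1.8,"ry": 5.4,"rz": 0},
    {"x": 406,"y": -256,"z": -81,"rx": -2,"ry": 5.97,"rz": 0},
    {"x": 438,"y": -276,"z": -81,"rx": -2.02,"ry": 5.97,"rz": 0},
    {"x": 458,"y": -289,"z": -81,"rx": -2.02,"ry": 5.97,"rz": 0},
    {"x": 466.5,"y": -293.7,"z": -80.7,"rx": -2.02,"ry": 5.97,"rz": 0},
    {"x": 466.5,"y": -293.7,"z": -80.7,"rx": -2.02,"ry": 5.97,"rz": 0},
  ],
  hand=60,
  squeeze=10,
)

```text
time: 3.45
tool_pos: [0.5204, -0.0163, 0.3731]
tool_rot: [3.106, -0.104, 0.431]
contact_force: [0.1, 0.4, 0.2]
opening: 0.0599
grip_force: 0.0
```

```bash
cat > fit.py <<'E'
from h import *
from scipy.optimize import least_squares
# initial measurements
M={'C':[(.5122,.0472,.2449),(.5184,.048,.2472),(.5139,.0478,.249),(.5195,.0465,.2458)],
'P':[(.4062,.0343,.1419),(.4083,.0373,.1378),(.4019,.0381,.1385),(.4049,.0375,.1378)],
'M':[(.6468,.0504,.1682),(.6453,.0465,.1664),(.6482,.0476,.167),(.6418,.0479,.1651)],
'K':[(.5329,-.0166,.2471),(.5356,-.0153,.2463),(.5364,-.0157,.2443),(.5347,-.0145,.2477)]}
def model(q):
    C=q[:3]; L=lean(q[3]); h=q[6]
    return {'C':C,'P':C+L.apply([-.122,0,-h]),'M':C+L.apply([.122*np.cos(q[4]),.122*np.sin(q[4]),-h]),
            'K':C+L.apply([.06*np.cos(q[5]),.06*np.sin(q[5]),0])}
def fit(M):
    f=lambda q:np.concatenate([(np.array(v)-model(q)[k]).ravel() for k,v in M.items()])
    return least_squares(f,[.5153,.0476,.246,.1,0,-1.3,.09],loss='soft_l1',f_scale=.004)
E
python3 - <<'E'
from fit import *
for c in ["wrist","scene","side"]:
    p=read_camera(c); cv2.imwrite(f"pics/{c}2.png",p["pixels"]); np.savez(f"pics/{c}2.npz",**{k:p[k] for k in("pixels","K","rvec","tvec")})
    if c=="wrist":
        for k,q in [('C',"crank_centre"),('P',"pointer"),('M',"mark"),('K',"knob_grip")]:
            b=best(p,q); print(q,b)
            if b is not None and b[1]>.5: M[k].append(tuple(b[0]))
r=fit(M); q=r.x; print(np.round(q,4),2*r.cost)
for k,v in model(q).items(): print(k,v,np.round((np.array(M[k]).mean(0)-v)*1e3,1))
u=lean(q[3]).apply([0,0,1]); K=model(q)['K']
s=observe(); print(s['time'],move_to(K+u*.049,R.from_euler('xyz',s['tool_rot'])))
np.save('q.npy',q)
f=lambda c:cv2.imread(f"pics/{c}2.png")
cv2.imwrite("pics/t2.png",np.vstack([np.hstack([cv2.resize(f("wrist"),(400,300)),cv2.resize(f("scene")[160:370,220:500],(400,300))]),np.hstack([cv2.resize(f("side")[150:360,200:480],(400,300))]*2)]))
E
```

```text
crank_centre (array([0.5151, 0.0471, 0.2472]), 0.71)
pointer None
mark (array([0.6483, 0.0459, 0.1696]), 0.57)
knob_grip (array([ 0.5355, -0.0107,  0.2458]), 0.89)
[ 0.5159  0.0452  0.2457  0.0758 -0.062  -1.3342  0.093 ] 0.00023005027068057272
C [0.51588999 0.04520711 0.24569926] [-0.1  2.1  1.1]
P [0.40515976 0.03679588 0.13983194] [ 0.2  0.  -0.8]
M [0.6473286  0.04760945 0.1665921 ] [-1.2  0.1  0.7]
K [ 0.53424604 -0.01189518  0.24724309] [ 0.8 -2.7 -1. ]
3.8 (array([ 2.4, -4.6, 77.7]), array([0., 0., 0.]))
```

View pics/t2.png

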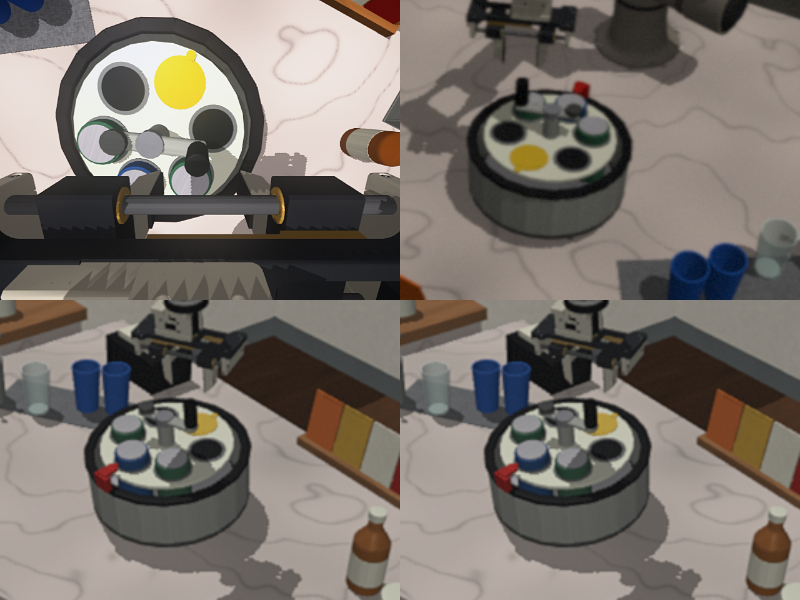

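The wrist view (top left) shows the whole carousel. Yellow is at (180, 80) at the rear, the knob is at (197, 158) between the open fingers, and the side view shows the way down is clear. I'll descend and grip.

Emit:
arm_command(
  series=[
    {"x": 2.4,"y": -4.6,"z": 20,"rx": 0,"ry": 0,"rz": 0},
    {"x": 2.4,"y": -4.6,"z": 50,"rx": 0,"ry": 0,"rz": 0},
    {"x": 2.4,"y": -4.6,"z": 70,"rx": 0,"ry": 0,"rz": 0},
    {"x": 2.4,"y": -4.6,"z": 77.7,"rx": 0,"ry": 0,"rz": 0},
  ],
  hand=60,
)

```text
time: 4.2
tool_pos: [0.5284, -0.0117, 0.2938]
tool_rot: [3.108, -0.101, 0.428]
contact_force: [0.0, -0.1, 0.0]
opening: 0.0598
grip_force: 0.0
```

Emit:
arm_command(
  series=[
    {"x": 0,"y": 0,"z": 0,"rx": 0,"ry": 0,"rz": 0},
    {"x": 0,"y": 0,"z": 0,"rx": 0,"ry": 0,"rz": 0},
    {"x": 0,"y": 0,"z": 0,"rx": 0,"ry": 0,"rz": 0},
    {"x": 0,"y": 0,"z": 0,"rx": 0,"ry": 0,"rz": 0},
    {"x": 0,"y": 0,"z": 0,"rx": 0,"ry": 0,"rz": 0},
  ],
  hand=20,
  squeeze=10,
)

```text
time: 4.7
tool_pos: [0.5293, -0.0114, 0.2964]
tool_rot: [3.105, -0.105, 0.429]
contact_force: [-0.2, 0.6, 3.1]
opening: 0.0261
grip_force: 10.0
```

Run:
```python
from fit import *
p=read_camera("wrist"); cv2.imwrite("pics/w3.png",p["pixels"])
np.savez("pics/w3.npz",**{k:p[k] for k in("pixels","K","rvec","tvec")})
s=observe(); print({k:np.round(v,4) for k,v in s.items()})
```

```text
{'time': np.float64(4.75), 'qpos': array([-0.1811,  0.2971,  1.5819,  0.0333,  1.1558,  0.9511]), 'qvel': array([-0.0005,  0.0023, -0.0003, -0.0002, -0.0022, -0.0007]), 'joint_efforts': array([-1.45100e-01, -3.98536e+01, -2.41430e+01,  1.41600e-01,
       -5.98800e-01,  6.10000e-03]), 'tool_pos': array([ 0.5293, -0.0114,  0.2965]), 'tool_rot': array([ 3.1054, -0.1052,  0.4288]), 'contact_force': array([-0.5612, -0.3264,  2.1676]), 'torque': array([ 0.0141,  0.0727, -0.0215]), 'grip_force': np.float64(10.0002), 'opening': np.float64(0.0257)}
```

View pics/w3.png

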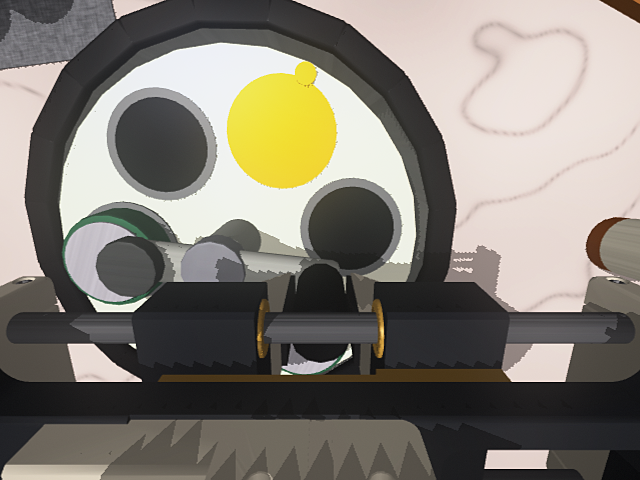

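Run:
```python
from fit import *
d=np.load("pics/w3.npz"); q=np.load('q.npy'); im=d['pixels'].astype(int)
y=((im[...,2]>150)&(im[...,1]>120)&(im[...,0]<90)).astype(np.uint8)
def comps(m): 
    n,l,st,c=cv2.connectedComponentsWithStats(m); return [(c[i].round(1),st[i,4],st[i,:4]) for i in range(1,n) if st[i,4]>150]
print(comps(y))
obs={'dot':(305,73),'B1':(161,143.5),'B2':(351,227)}
proj=lambda X:cv2.projectPoints(np.array(X,float).reshape(-1,3),d['rvec'],d['tvec'],d['K'],None)[0].reshape(-1,2)
def pts(c,th,psi=q[3],h=None):
    h=q[6] if h is None else h; L=lean(psi)
    f=lambda r,a:np.array([*c,q[2]])+L.apply([r*np.cos(a),r*np.sin(a),-h])
    return [f(.122,th),f(.082,th+np.pi/3),f(.082,th-np.pi/3),f(.082,th)]
O=np.array(list(obs.values()))
print(proj(pts(q[:2],q[4])),proj(q[:3]-lean(q[3]).apply([0,0,.02])))
r=least_squares(lambda v:(proj(pts(v[:2],v[2],h=v[3]))[:3]-O).ravel(),[*q[:2],q[4],q[6]]); print(r.x,r.fun.round(1))
print(proj(pts(r.x[:2],r.x[2],h=r.x[3])))
s=observe(); u=lean(q[3]).apply([0,0,1]); g=s['tool_pos']-.047*u
for c in (q[:2],r.x[:2]): v=lean(q[3]).inv().apply(g-np.array([*c,q[2]])); print(v,np.hypot(*v[:2]),np.arctan2(v[1],v[0]))
```

```text
[(array([282. , 128.4]), np.int32(10146), array([227,  61, 110, 127], dtype=int32))]
[[306.05297385  69.22797685]
 [162.15562109 143.80823214]
 [352.90501826 226.08767382]
 [282.59560914 129.68645407]] [[208.06377811 276.43049349]]
[ 0.51446927  0.04662349 -0.07260179  0.09496196] [ 0.1 -1.1  0.7  0.6 -0.8  0.6]
[[305.11374396  71.91083338]
 [161.66005157 144.0922073 ]
 [350.16628969 227.59770698]
 [281.32703462 131.43355544]]
[ 0.014645   -0.05747087  0.0024485 ] 0.059307479492982824 -1.3212818945548677
[ 0.01594644 -0.05899079  0.00230476] 0.061108123492369125 -1.3067854419116396
```

```bash
cat > plan.py <<'E'
import json,os,sys
from fit import *
q=np.load('q.npy'); PSI=q[3]; L=lean(PSI); CEN=np.array([.515,.046,.2457]); HD=.094
TOOL=R.from_euler('xyz',[3.1054,-.1052,.4288]); A=(TOOL.inv()*L).as_matrix()
RAD=.0602; G0,J0,D0=.065,.037,.04
F='log.json'
def load(): return json.load(open(F)) if os.path.exists(F) else dict(knots=[[4.75,-1.314]],obs=[[4.75,-.067]],tau=.05,par=[1,1,1])
def save(S): json.dump(S,open(F,'w'))
def acc(w,dphi,th,p):
    a=.06*(dphi-w)-.012*w-p[0]*G0*np.sin(th); f=p[2]*D0
    return (a-f*np.tanh(w/.01))/(p[1]*J0)
def sim(S,t1,p,w0=0.,dt=.0025):
    k=np.array(S['knots']); t0,th=S['obs'][0]; w=w0
    ts=np.arange(t0,t1+1e-9,dt); ph=np.interp(ts-S['tau'],k[:,0],k[:,1]); out=[]
    for i,t in enumerate(ts):
        out.append((t,th,w)); d=(ph[i]-ph[i-1])/dt if i else 0
        a=acc(w,d,th,p); wn=w+a*dt
        if abs(w)<.02 and abs(.06*d-p[0]*G0*np.sin(th))<p[2]*D0: wn=0
        w=wn; th+=w*dt
    return np.array(out)
def estimate(S):
    t1=S['obs'][-1][0]; o=np.array(S['obs'])
    def res(p):
        s=sim(S,t1,p,dt=.005); return np.r_[(np.interp(o[:,0],s[:,0],s[:,1])-o[:,1])/.03,(np.array(p)-1)/[.15,.15,.1]]
    r=least_squares(res,S['par'],diff_step=.02); S['par']=list(r.x); return r
def e(phi): return RAD*np.array([np.cos(phi),np.sin(phi),0])
def rows(phi0,phis):
    return [dict(x=round(v[0],1),y=round(v[1],1),z=0,rx=0,ry=0,rz=0) for v in (A@(e(f)-e(phi0))*1e3 for f in phis)]
def plan(S,wref,n,k=3.,dt=.0025):
    """wref(t,th)-> desired speed; returns crank angles for n rows from now"""
    tn,ph=S['knots'][-1]; p=S['par']; s=sim(S,tn+S['tau'],p); t,th,w=s[-1]; out=[];tr=[]
    for i in range(n):
        for _ in range(40):
            a=k*(wref(t,th)-w); d=w+(p[1]*J0*a+.012*w+p[2]*D0+p[0]*G0*np.sin(th))/.06
            d=np.clip(d,0,6); w+=acc(w,d,th,p)*dt if w>.02 or .06*d-p[0]*G0*np.sin(th)>p[2]*D0 else 0
            th+=w*dt; ph+=d*dt; t+=dt
        out.append(ph); tr.append((round(t,2),round(th,2),round(w,2)))
    return out,tr
def yellow(p):
    im=p['pixels'].astype(int); m=(im[...,2]>110)&(im[...,1]>90)&(im[...,0]<.5*im[...,1])
    v,u=np.nonzero(m); 
    if len(u)<20: return None
    Rc=cv2.Rodrigues(p['rvec'])[0]; t=np.asarray(p['tvec']).ravel()
    d=(Rc.T@np.linalg.inv(p['K'])@np.c_[u,v,np.ones(len(u))].T).T; o=-Rc.T@t
    dl=L.inv().apply(d); ol=L.inv().apply(o-CEN); X=ol+dl*((-HD-ol[2])/dl[:,2])[:,None]
    X=X[np.hypot(X[:,0],X[:,1])<.13]
    if len(X)<20: return None
    wts=np.abs(dl[:len(X),2])*0+1; c=X.mean(0); return np.arctan2(c[1],c[0]),np.hypot(*c[:2]),len(X)
def kn(S):
    ph=S['knots'][-1][1]; s=observe(); v=L.inv().apply(s['tool_pos']-CEN); a=np.arctan2(v[1],v[0])
    return s,a+2*np.pi*round((ph-a)/2/np.pi),np.hypot(*v[:2])
E
cat > mc.py <<'E'
from plan import *
S=load(); 
wref=lambda t,th:min(2.0,1.0*(t-4.75)+.25)
a,tr=plan(S,wref,20); b=rows(S['knots'][-1][1],a)
json.dump(a,open('next.json','w')); print(json.dumps(b)); print(tr[::3],np.diff(a).max()*60)
S['knots']+=[[4.75+.1*(i+1),x] for i,x in enumerate(a)]
for g in(.7,1.3):
  for j in(.7,1.3):
    s=sim(S,6.75,[g,j,1]); print(g,j,s[-1],s[:,2].max())
d=dict(np.load("pics/w3.npz")); print(yellow(d))
for c in("scene2","side2"): print(c,yellow(dict(np.load(f"pics/{c}.npz"))))
E
python3 mc.py
```

```text
[{"x": 7.3, "y": 0.2, "z": 0, "rx": 0, "ry": 0, "rz": 0}, {"x": 15.3, "y": -0.5, "z": 0, "rx": 0, "ry": 0, "rz": 0}, {"x": 24.0, "y": -2.6, "z": 0, "rx": 0, "ry": 0, "rz": 0}, {"x": 33.2, "y": -6.4, "z": 0, "rx": 0, "ry": 0, "rz": 0}, {"x": 42.3, "y": -12.2, "z": 0, "rx": 0, "ry": 0, "rz": 0}, {"x": 51.0, "y": -20.4, "z": 0, "rx": 0, "ry": 0, "rz": 0}, {"x": 58.5, "y": -31.0, "z": 0, "rx": 0, "ry": 0, "rz": 0}, {"x": 63.7, "y": -44.1, "z": 0, "rx": 0, "ry": 0, "rz": 0}, {"x": 65.9, "y": -59.3, "z": 0, "rx": 0, "ry": 0, "rz": 0}, {"x": 63.7, "y": -75.8, "z": 0, "rx": 0, "ry": 0, "rz": 0}, {"x": 56.5, "y": -92.2, "z": 0, "rx": 0, "ry": 0, "rz": 0}, {"x": 43.8, "y": -106.5, "z": 0, "rx": 0, "ry": 0, "rz": 0}, {"x": 25.9, "y": -116.6, "z": 0, "rx": 0, "ry": 0, "rz": 0}, {"x": 4.3, "y": -120.1, "z": 0, "rx": 0, "ry": 0, "rz": 0}, {"x": -18.3, "y": -115.2, "z": 0, "rx": 0, "ry": 0, "rz": 0}, {"x": -38.1, "y": -101.2, "z": 0, "rx": 0, "ry": 0, "rz": 0}, {"x": -51.3, "y": -79.5, "z": 0, "rx": 0, "ry": 0, "rz": 0}, {"x": -54.2, "y": -53.8, "z": 0, "rx": 0, "ry": 0, "rz": 0}, {"x": -46.3, "y":
[... 289 characters left out ...]
np.float64(0.41), np.float64(0.97)), (np.float64(6.1), np.float64(0.75), np.float64(1.27)), (np.float64(6.4), np.float64(1.17), np.float64(1.57)), (np.float64(6.7), np.float64(1.69), np.float64(1.82))] 25.943648782550337
0.7 0.7 [6.75       2.10426943 2.18925078] 2.1892507814590454
0.7 1.3 [6.75       1.70818387 1.91095269] 1.910952686343513
1.3 0.7 [6.75       1.79901936 1.71384219] 1.7138421890221436
1.3 1.3 [6.75       1.53287858 1.58007524] 1.5800752379120886
(np.float64(-0.08207117747154882), np.float64(0.0810791289581956), 10347)
scene2 (np.float64(-0.06431913781619487), np.float64(0.08239425804115079), 360)
side2 (np.float64(-0.16398067452934054), np.float64(0.09640254900973737), 167)
```

Emit:
arm_command(
  series=[
    {"x": 7,"y": 0,"z": 0,"rx": 0,"ry": 0,"rz": 0},
    {"x": 15,"y": -0.5,"z": 0,"rx": 0,"ry": 0,"rz": 0},
    {"x": 24,"y": -2.5,"z": 0,"rx": 0,"ry": 0,"rz": 0},
    {"x": 33,"y": -6.5,"z": 0,"rx": 0,"ry": 0,"rz": 0},
    {"x": 42.5,"y": -12,"z": 0,"rx": 0,"ry": 0,"rz": 0},
    {"x": 51,"y": -20.5,"z": 0,"rx": 0,"ry": 0,"rz": 0},
    {"x": 58.5,"y": -31,"z": 0,"rx": 0,"ry": 0,"rz": 0},
    {"x": 63.5,"y": -44,"z": 0,"rx": 0,"ry": 0,"rz": 0},
    {"x": 66,"y": -59.5,"z": 0,"rx": 0,"ry": 0,"rz": 0},
    {"x": 63.5,"y": -76,"z": 0,"rx": 0,"ry": 0,"rz": 0},
    {"x": 56.5,"y": -92,"z": 0,"rx": 0,"ry": 0,"rz": 0},
    {"x": 44,"y": -106.5,"z": 0,"rx": 0,"ry": 0,"rz": 0},
    {"x": 26,"y": -116.5,"z": 0,"rx": 0,"ry": 0,"rz": 0},
    {"x": 4.5,"y": -120,"z": 0,"rx": 0,"ry": 0,"rz": 0},
    {"x": -18.5,"y": -115,"z": 0,"rx": 0,"ry": 0,"rz": 0},
    {"x": -38,"y": -101,"z": 0,"rx": 0,"ry": 0,"rz": 0},
    {"x": -51.5,"y": -79.5,"z": 0,"rx": 0,"ry": 0,"rz": 0},
    {"x": -54,"y": -54,"z": 0,"rx": 0,"ry": 0,"rz": 0},
    {"x": -46.5,"y": -29.5,"z": 0,"rx": 0,"ry": 0,"rz": 0},
    {"x": -29,"y": -11,"z": 0,"rx": 0,"ry": 0,"rz": 0},
  ],
)

```text
time: 6.75
tool_pos: [0.4987, -0.0142, 0.2929]
tool_rot: [3.106, -0.104, 0.428]
contact_force: [-0.5, 10.2, 7.1]
opening: 0.0256
grip_force: 10.0
```

```bash
cat > step.py <<'E'
# usage: step.py wref n cams...   ; logs the last move, looks, replans
from plan import *
def after(cams):
    S=load(); a=json.load(open('next.json')); t=S['knots'][-1][0]
    S['knots']+=[[round(t+.1*(i+1),3),x] for i,x in enumerate(a)]
    s,k,r=kn(S); print('t',s['time'],'knob cmd',round(a[-1],3),'meas',round(k,3),'r',round(r,4),'F',np.round(s['contact_force'],1),'grip',round(float(s['grip_force']),1),round(float(s['opening']),4))
    th=None; t0=s['time']
    for c in cams:
        p=read_camera(c); cv2.imwrite(f"pics/{c}_{t0:.2f}.png",p['pixels']); y=yellow(p)
        pr=sim(S,t0,S['par'])[-1]
        if y is None: print(c,'none'); S['knots'].append([t0+.05,a[-1]]); t0+=.05; continue
        m=y[0]+2*np.pi*round((pr[1]-y[0])/2/np.pi); ok=abs(y[1]-.082)<.004
        print(c,'theta',round(m,3),'pred',np.round(pr[1:],3),'rad',round(y[1],4),y[2],'OK' if ok else 'BAD')
        if ok: S['obs'].append([t0,m]); 
        S['knots'].append([t0+.05,a[-1]]); t0+=.05
        if ok: break
    return S
def nxt(S,wref,n):
    if len(S['obs'])>1: estimate(S)
    tn,ph=S['knots'][-1]; print('par',np.round(S['par'],3),'now',np.round(sim(S,tn,S['par'])[-1],3))
    a,tr=plan(S,wref,n); json.dump(a,open('next.json','w')); save(S)
    print(*[f'{{"x":{b["x"]},"y":{b["y"]},"z":0,"rx":0,"ry":0,"rz":0}},' for b in rows(ph,a)]); print(tr[::4],tr[-1])
E
python3 - <<'E'
from step import *
S=after(["wrist","side"]); nxt(S,lambda t,th:2.05,15)
E
```

```text
t 6.75 knob cmd 4.446 meas 4.454 r 0.0609 F [-0.5 10.2  7.1] grip 10.0 0.0256
wrist theta 2.131 pred [1.774 1.839] rad 0.0846 6393 OK
par [0.799 0.726 0.882] now [6.8   2.225 2.196]
{"x":19.8,"y":9.2,"z":0,"rx":0,"ry":0,"rz":0}, {"x":40.8,"y":10.8,"z":0,"rx":0,"ry":0,"rz":0}, {"x":60.2,"y":5.5,"z":0,"rx":0,"ry":0,"rz":0}, {"x":76.1,"y":-5.2,"z":0,"rx":0,"ry":0,"rz":0}, {"x":87.3,"y":-19.4,"z":0,"rx":0,"ry":0,"rz":0}, {"x":93.5,"y":-35.3,"z":0,"rx":0,"ry":0,"rz":0}, {"x":95.0,"y":-51.3,"z":0,"rx":0,"ry":0,"rz":0}, {"x":92.5,"y":-66.3,"z":0,"rx":0,"ry":0,"rz":0}, {"x":86.8,"y":-79.6,"z":0,"rx":0,"ry":0,"rz":0}, {"x":78.5,"y":-90.6,"z":0,"rx":0,"ry":0,"rz":0}, {"x":68.2,"y":-99.2,"z":0,"rx":0,"ry":0,"rz":0}, {"x":56.5,"y":-105.2,"z":0,"rx":0,"ry":0,"rz":0}, {"x":43.8,"y":-108.6,"z":0,"rx":0,"ry":0,"rz":0}, {"x":30.5,"y":-109.1,"z":0,"rx":0,"ry":0,"rz":0}, {"x":16.9,"y":-106.5,"z":0,"rx":0,"ry":0,"rz":0},
[(np.float64(6.95), np.float64(2.51), np.float64(1.87)), (np.float64(7.35), np.float64(3.29), np.float64(2.0)), (np.float64(7.75), np.float64(4.1), np.float64(2.03)), (np.float64(8.15), np.float64(4.91), np.float64(2.05))] (np.float64(8.35), np.float64(5.32), np.float64(2.05))
```

Run:
```python
from step import *
S=load(); S['tau']=0.0; S['par']=[1,1,1]; nxt(S,lambda t,th:2.05,15)
```

```text
par [0.85  0.802 0.911] now [6.8   2.216 1.746]
{"x":20.8,"y":9.5,"z":0,"rx":0,"ry":0,"rz":0}, {"x":42.9,"y":10.6,"z":0,"rx":0,"ry":0,"rz":0}, {"x":63.0,"y":4.2,"z":0,"rx":0,"ry":0,"rz":0}, {"x":78.9,"y":-8.0,"z":0,"rx":0,"ry":0,"rz":0}, {"x":89.5,"y":-23.8,"z":0,"rx":0,"ry":0,"rz":0}, {"x":94.5,"y":-40.9,"z":0,"rx":0,"ry":0,"rz":0}, {"x":94.5,"y":-57.6,"z":0,"rx":0,"ry":0,"rz":0}, {"x":90.2,"y":-72.8,"z":0,"rx":0,"ry":0,"rz":0}, {"x":82.7,"y":-85.6,"z":0,"rx":0,"ry":0,"rz":0}, {"x":73.0,"y":-95.7,"z":0,"rx":0,"ry":0,"rz":0}, {"x":61.7,"y":-103.0,"z":0,"rx":0,"ry":0,"rz":0}, {"x":49.4,"y":-107.5,"z":0,"rx":0,"ry":0,"rz":0}, {"x":36.6,"y":-109.2,"z":0,"rx":0,"ry":0,"rz":0}, {"x":23.6,"y":-108.2,"z":0,"rx":0,"ry":0,"rz":0}, {"x":10.9,"y":-104.3,"z":0,"rx":0,"ry":0,"rz":0},
[(np.float64(6.9), np.float64(2.39), np.float64(1.83)), (np.float64(7.3), np.float64(3.16), np.float64(1.98)), (np.float64(7.7), np.float64(3.97), np.float64(2.03)), (np.float64(8.1), np.float64(4.78), np.float64(2.04))] (np.float64(8.3), np.float64(5.19), np.float64(2.05))
```

Emit:
arm_command(
  series=[
    {"x": 21,"y": 9.5,"z": 0,"rx": 0,"ry": 0,"rz": 0},
    {"x": 43,"y": 10.5,"z": 0,"rx": 0,"ry": 0,"rz": 0},
    {"x": 63,"y": 4,"z": 0,"rx": 0,"ry": 0,"rz": 0},
    {"x": 79,"y": -8,"z": 0,"rx": 0,"ry": 0,"rz": 0},
    {"x": 89.5,"y": -24,"z": 0,"rx": 0,"ry": 0,"rz": 0},
    {"x": 94.5,"y": -41,"z": 0,"rx": 0,"ry": 0,"rz": 0},
    {"x": 94.5,"y": -57.5,"z": 0,"rx": 0,"ry": 0,"rz": 0},
    {"x": 90,"y": -73,"z": 0,"rx": 0,"ry": 0,"rz": 0},
    {"x": 82.5,"y": -85.5,"z": 0,"rx": 0,"ry": 0,"rz": 0},
    {"x": 73,"y": -95.5,"z": 0,"rx": 0,"ry": 0,"rz": 0},
    {"x": 61.5,"y": -103,"z": 0,"rx": 0,"ry": 0,"rz": 0},
    {"x": 49.5,"y": -107.5,"z": 0,"rx": 0,"ry": 0,"rz": 0},
    {"x": 36.5,"y": -109,"z": 0,"rx": 0,"ry": 0,"rz": 0},
    {"x": 23.5,"y": -108,"z": 0,"rx": 0,"ry": 0,"rz": 0},
    {"x": 11,"y": -104.5,"z": 0,"rx": 0,"ry": 0,"rz": 0},
  ],
)

```text
time: 8.3
tool_pos: [0.4661, 0.0862, 0.2899]
tool_rot: [3.104, -0.106, 0.43]
contact_force: [6.8, -6.0, -0.8]
opening: 0.0257
grip_force: 10.0
```

Run:
```python
from step import *
S=after(["wrist","side"]); nxt(S,lambda t,th:2.05,15)
```

```text
t 8.3 knob cmd 8.614 meas 8.601 r 0.0597 F [ 6.8 -6.  -0.8] grip 10.0 0.0257
wrist theta 5.026 pred [5.183 2.047] rad 0.0867 4308 BAD
side theta 5.206 pred [5.28  1.841] rad 0.0898 268 BAD
par [0.85  0.802 0.911] now [8.4   5.367 1.644]
{"x":-12.9,"y":7.6,"z":0,"rx":0,"ry":0,"rz":0}, {"x":-23.8,"y":18.5,"z":0,"rx":0,"ry":0,"rz":0}, {"x":-31.8,"y":32.6,"z":0,"rx":0,"ry":0,"rz":0}, {"x":-36.0,"y":49.2,"z":0,"rx":0,"ry":0,"rz":0}, {"x":-35.1,"y":67.2,"z":0,"rx":0,"ry":0,"rz":0}, {"x":-28.3,"y":85.1,"z":0,"rx":0,"ry":0,"rz":0}, {"x":-15.6,"y":100.6,"z":0,"rx":0,"ry":0,"rz":0}, {"x":2.5,"y":111.5,"z":0,"rx":0,"ry":0,"rz":0}, {"x":24.1,"y":115.4,"z":0,"rx":0,"ry":0,"rz":0}, {"x":46.4,"y":111.1,"z":0,"rx":0,"ry":0,"rz":0}, {"x":65.9,"y":98.4,"z":0,"rx":0,"ry":0,"rz":0}, {"x":79.3,"y":78.9,"z":0,"rx":0,"ry":0,"rz":0}, {"x":84.1,"y":55.5,"z":0,"rx":0,"ry":0,"rz":0}, {"x":79.6,"y":32.2,"z":0,"rx":0,"ry":0,"rz":0}, {"x":66.5,"y":12.6,"z":0,"rx":0,"ry":0,"rz":0},
[(np.float64(8.5), np.float64(5.54), np.float64(1.75)), (np.float64(8.9), np.float64(6.29), np.float64(1.96)), (np.float64(9.3), np.float64(7.09), np.float64(2.02)), (np.float64(9.7), np.float64(7.9), np.float64(2.04))] (np.float64(9.9), np.float64(8.31), np.float64(2.05))
```

```bash
cat >> plan.py <<'E'
def yellow(p,rp=[.0277]):
    im=p['pixels'].astype(int); m=(im[...,2]>110)&(im[...,1]>90)&(im[...,0]<.5*im[...,1])
    b=m&~cv2.erode(m.astype(np.uint8),np.ones((3,3))).astype(bool); v,u=np.nonzero(b)
    if len(u)<8: return None
    Rc=cv2.Rodrigues(p['rvec'])[0]; t=np.asarray(p['tvec']).ravel(); o=-Rc.T@t
    d=(Rc.T@np.linalg.inv(p['K'])@np.c_[u,v,np.ones(len(u))].T).T
    dl=L.inv().apply(d); ol=L.inv().apply(o-CEN); X=ol+dl*((-HD-ol[2])/dl[:,2])[:,None]
    X=X[np.hypot(X[:,0],X[:,1])<.115,:2]
    if len(X)<8: return None
    g=np.arange(-np.pi,np.pi,.01); c=.082*np.c_[np.cos(g),np.sin(g)]
    D=np.hypot(X[:,None,0]-c[:,0],X[:,None,1]-c[:,1]); sc=np.exp(-((D-rp[0])/.002)**2/2).mean(0)
    i=sc.argmax(); return g[i],sc[i],len(X)
E
sed -i 's/ok=abs(y\[1\]-.082)<.004/ok=y[1]>.3/' step.py
python3 - <<'E'
from plan import *
for f in ("w3","scene2","side2","wrist2"): print(f,[np.round(yellow(dict(np.load(f"pics/{f}.npz")),[r]),3) for r in (.026,.027,.028)])
# approx poses for saved pngs: wrist camera rigid to tool
d=np.load("pics/w3.npz"); Tt=lambda p,r:np.block([[R.from_euler('xyz',r).as_matrix(),np.array(p)[:,None]],[0,0,0,1]])
Tc=np.eye(4); Tc[:3,:3]=cv2.Rodrigues(d['rvec'])[0]; Tc[:3,3]=d['tvec'].ravel()
X=Tc@Tt([.5293,-.0114,.2965],[3.1054,-.1052,.4288])
for f,p,r in (("wrist_6.75",[.4987,-.0142,.2929],[3.106,-.104,.428]),("wrist_8.30",[.4661,.0862,.2899],[3.104,-.106,.43])):
    T=X@np.linalg.inv(Tt(p,r)); print(f,yellow(dict(pixels=cv2.imread(f"pics/{f}.png"),K=d['K'],rvec=cv2.Rodrigues(T[:3,:3])[0],tvec=T[:3,3])))
e_=np.load("pics/side2.npz"); print(yellow(dict(pixels=cv2.imread("pics/side_8.35.png"),K=e_['K'],rvec=e_['rvec'],tvec=e_['tvec'])))
E
ls pics
```

```text
w3 [array([6.80e-02, 2.13e-01, 4.51e+02]), array([5.80e-02, 2.27e-01, 4.51e+02]), array([4.80e-02, 2.41e-01, 4.51e+02])]
scene2 [array([2.80e-02, 2.41e-01, 7.60e+01]), array([1.80e-02, 2.67e-01, 7.60e+01]), array([-0.132,  0.299, 76.   ])]
side2 [array([-0.132,  0.289, 48.   ]), array([-0.122,  0.286, 48.   ]), array([-0.112,  0.279, 48.   ])]
wrist2 [array([6.80e-02, 2.41e-01, 2.96e+02]), array([4.80e-02, 2.59e-01, 2.96e+02]), array([3.80e-02, 2.79e-01, 2.96e+02])]
wrist_6.75 (np.float64(2.158407346410094), np.float64(0.2979684087504511), 411)
wrist_8.30 (np.float64(-1.1415926535898357), np.float64(0.2442244831480846), 638)
(np.float64(-1.031592653589838), np.float64(0.29872513429536024), 84)
scene.png
scene1.npz
scene1.png
scene2.npz
scene2.png
side.png
side1.npz
side1.png
side2.npz
side2.png
side_8.35.png
t1.png
t2.png
w3.npz
w3.png
wrist1.npz
wrist1.png
wrist2.npz
wrist2.png
wrist_6.75.png
wrist_8.30.png
```

```bash
cat > t.py <<'E'
from plan import *
import sys
rs=[.034,.035,.036,.037]
for f in ("w3","scene2","side2","wrist2"): print(f,[np.round(yellow(dict(np.load(f"pics/{f}.npz")),[r]),3)[:2] for r in rs])
d=np.load("pics/w3.npz"); Tt=lambda p,r:np.block([[R.from_euler('xyz',r).as_matrix(),np.array(p)[:,None]],[0,0,0,1]])
Tc=np.eye(4); Tc[:3,:3]=cv2.Rodrigues(d['rvec'])[0]; Tc[:3,3]=d['tvec'].ravel()
X=Tc@Tt([.5293,-.0114,.2965],[3.1054,-.1052,.4288])
for f,p,r in (("wrist_6.75",[.4987,-.0142,.2929],[3.106,-.104,.428]),("wrist_8.30",[.4661,.0862,.2899],[3.104,-.106,.43])):
    T=X@np.linalg.inv(Tt(p,r)); print(f,[yellow(dict(pixels=cv2.imread(f"pics/{f}.png"),K=d['K'],rvec=cv2.Rodrigues(T[:3,:3])[0],tvec=T[:3,3]),[r])[:2] for r in rs])
e_=np.load("pics/side2.npz"); print([yellow(dict(pixels=cv2.imread("pics/side_8.35.png"),K=e_['K'],rvec=e_['rvec'],tvec=e_['tvec']),[r])[:2] for r in rs])
E
python3 t.py
```

```text
w3 [array([-0.062,  0.437]), array([-0.072,  0.638]), array([-0.072,  0.763]), array([-0.072,  0.748])]
scene2 [array([-0.062,  0.711]), array([-0.052,  0.539]), array([-0.022,  0.439]), array([-0.002,  0.393])]
side2 [array([-0.072,  0.396]), array([-0.062,  0.359]), array([-0.042,  0.321]), array([-0.022,  0.305])]
wrist2 [array([-0.072,  0.555]), array([-0.072,  0.765]), array([-0.072,  0.872]), array([-0.072,  0.824])]
wrist_6.75 [(np.float64(2.068407346410096), np.float64(0.5019330331366179)), (np.float64(2.058407346410096), np.float64(0.5293153355382975)), (np.float64(2.058407346410096), np.float64(0.48360031284309307)), (np.float64(2.0384073464100965), np.float64(0.4017702196557317))]
wrist_8.30 [(np.float64(-1.2315926535898338), np.float64(0.4002873110076395)), (np.float64(-1.2315926535898338), np.float64(0.45522320921564163)), (np.float64(-1.2315926535898338), np.float64(0.4123948407036352)), (np.float64(-1.2415926535898336), np.float64(0.2995744551052423))]
[(np.float64(-1.0915926535898368), np.float64(0.44051497604064593)), (np.float64(-1.0715926535898372), np.float64(0.33824492967106207)), (np.float64(-1.0415926535898379), np.float64(0.2822568823756238)), (np.float64(-1.0215926535898383), np.float64(0.2576839067387413))]
```

```bash
sed -i 's/def yellow(p,rp=\[.0277\])/def yellow(p,rp=[.035])/' plan.py
python3 - <<'E'
from step import *
S=load(); S['obs']=[[4.75,-.07],[6.75,2.06],[8.30,5.05],[8.35,5.16]]; S['par']=[1,1,1]; nxt(S,lambda t,th:2.05,16)
s=sim(S,8.35,S['par']); o=np.array(S['obs']); print(np.interp(o[:,0],s[:,0],s[:,1])-o[:,1],s[::100,2].round(2))
E
```

```text
par [0.879 0.872 0.908] now [8.4   5.239 1.687]
{"x":-12.5,"y":7.3,"z":0,"rx":0,"ry":0,"rz":0}, {"x":-23.2,"y":17.8,"z":0,"rx":0,"ry":0,"rz":0}, {"x":-31.2,"y":31.2,"z":0,"rx":0,"ry":0,"rz":0}, {"x":-35.7,"y":47.0,"z":0,"rx":0,"ry":0,"rz":0}, {"x":-35.5,"y":64.5,"z":0,"rx":0,"ry":0,"rz":0}, {"x":-30.0,"y":82.0,"z":0,"rx":0,"ry":0,"rz":0}, {"x":-18.5,"y":97.9,"z":0,"rx":0,"ry":0,"rz":0}, {"x":-1.7,"y":109.7,"z":0,"rx":0,"ry":0,"rz":0}, {"x":19.2,"y":115.2,"z":0,"rx":0,"ry":0,"rz":0}, {"x":41.5,"y":112.8,"z":0,"rx":0,"ry":0,"rz":0}, {"x":61.9,"y":102.0,"z":0,"rx":0,"ry":0,"rz":0}, {"x":77.0,"y":83.8,"z":0,"rx":0,"ry":0,"rz":0}, {"x":83.9,"y":60.8,"z":0,"rx":0,"ry":0,"rz":0}, {"x":81.3,"y":36.9,"z":0,"rx":0,"ry":0,"rz":0}, {"x":69.7,"y":16.1,"z":0,"rx":0,"ry":0,"rz":0}, {"x":51.2,"y":1.6,"z":0,"rx":0,"ry":0,"rz":0},
[(np.float64(8.5), np.float64(5.41), np.float64(1.78)), (np.float64(8.9), np.float64(6.17), np.float64(1.97)), (np.float64(9.3), np.float64(6.97), np.float64(2.03)), (np.float64(9.7), np.float64(7.79), np.float64(2.04))] (np.float64(10.0), np.float64(8.4), np.float64(2.05))
[ 0.         -0.00025752  0.00307472 -0.00925942] [0.   0.28 0.54 0.81 1.06 1.33 1.59 1.86 2.05 1.83 1.91 1.95 1.97 2.
 2.04]
```

Emit:
arm_command(
  series=[
    {"x": -12.5,"y": 7.5,"z": 0,"rx": 0,"ry": 0,"rz": 0},
    {"x": -23,"y": 18,"z": 0,"rx": 0,"ry": 0,"rz": 0},
    {"x": -31,"y": 31,"z": 0,"rx": 0,"ry": 0,"rz": 0},
    {"x": -35.5,"y": 47,"z": 0,"rx": 0,"ry": 0,"rz": 0},
    {"x": -35.5,"y": 64.5,"z": 0,"rx": 0,"ry": 0,"rz": 0},
    {"x": -30,"y": 82,"z": 0,"rx": 0,"ry": 0,"rz": 0},
    {"x": -18.5,"y": 98,"z": 0,"rx": 0,"ry": 0,"rz": 0},
    {"x": -1.5,"y": 109.5,"z": 0,"rx": 0,"ry": 0,"rz": 0},
    {"x": 19,"y": 115,"z": 0,"rx": 0,"ry": 0,"rz": 0},
    {"x": 41.5,"y": 113,"z": 0,"rx": 0,"ry": 0,"rz": 0},
    {"x": 62,"y": 102,"z": 0,"rx": 0,"ry": 0,"rz": 0},
    {"x": 77,"y": 84,"z": 0,"rx": 0,"ry": 0,"rz": 0},
    {"x": 84,"y": 61,"z": 0,"rx": 0,"ry": 0,"rz": 0},
    {"x": 81.5,"y": 37,"z": 0,"rx": 0,"ry": 0,"rz": 0},
  ],
)

```text
time: 9.8
tool_pos: [0.5545, 0.0865, 0.2994]
tool_rot: [3.106, -0.104, 0.429]
contact_force: [-7.2, -8.6, 5.1]
opening: 0.0259
grip_force: 10.0
```

```bash
sed -i 's/n,k=3\./n,k=6./' plan.py
python3 - <<'E'
from step import *
a=json.load(open('next.json'))[:14]; json.dump(a,open('next.json','w'))
S=after(["wrist"]); nxt(S,lambda t,th:2.07,18)
E
```

```text
t 9.8 knob cmd 13.226 meas 13.228 r 0.0609 F [-7.2 -8.6  5.1] grip 10.0 0.0259
wrist theta 7.992 pred [7.986 2.043] rad 0.2897 438 BAD
par [0.879 0.872 0.908] now [9.85  8.079 1.707]
{"x":-13.9,"y":-23.3,"z":0,"rx":0,"ry":0,"rz":0}, {"x":-34.8,"y":-37.5,"z":0,"rx":0,"ry":0,"rz":0}, {"x":-58.2,"y":-41.9,"z":0,"rx":0,"ry":0,"rz":0}, {"x":-80.3,"y":-37.3,"z":0,"rx":0,"ry":0,"rz":0}, {"x":-98.3,"y":-25.8,"z":0,"rx":0,"ry":0,"rz":0}, {"x":-110.6,"y":-9.8,"z":0,"rx":0,"ry":0,"rz":0}, {"x":-116.7,"y":8.2,"z":0,"rx":0,"ry":0,"rz":0}, {"x":-117.1,"y":25.9,"z":0,"rx":0,"ry":0,"rz":0}, {"x":-112.7,"y":41.9,"z":0,"rx":0,"ry":0,"rz":0}, {"x":-104.8,"y":55.3,"z":0,"rx":0,"ry":0,"rz":0}, {"x":-94.5,"y":65.7,"z":0,"rx":0,"ry":0,"rz":0}, {"x":-82.7,"y":72.9,"z":0,"rx":0,"ry":0,"rz":0}, {"x":-70.1,"y":77.1,"z":0,"rx":0,"ry":0,"rz":0}, {"x":-57.2,"y":78.5,"z":0,"rx":0,"ry":0,"rz":0}, {"x":-44.5,"y":77.1,"z":0,"rx":0,"ry":0,"rz":0}, {"x":-32.1,"y":73.0,"z":0,"rx":0,"ry":0,"rz":0}, {"x":-20.7,"y":66.0,"z":0,"rx":0,"ry":0,"rz":0}, {"x":-10.6,"y":56.3,"z":0,"rx":0,"ry":0,"rz":0},
[(np.float64(9.95), np.float64(8.26), np.float64(1.87)), (np.float64(10.35), np.float64(9.06), np.float64(2.05)), (np.float64(10.75), np.float64(9.88), np.float64(2.07)), (np.float64(11.15), np.float64(10.71), np.float64(2.07)), (np.float64(11.55), np.float64(11.54), np.float64(2.07))] (np.float64(11.65), np.float64(11.75), np.float64(2.07))
```

```bash
sed -i "s/ok=y\[1\]>.3/ok=y[1]>.25/" step.py
python3 - <<'E'
from step import *
S=load(); S['obs'].append([9.8,7.992]); nxt(S,lambda t,th:2.07 if t<11.2 else 2.25,18)
E
```

```text
par [0.888 0.872 0.902] now [9.85  8.084 1.703]
{"x":-13.9,"y":-23.4,"z":0,"rx":0,"ry":0,"rz":0}, {"x":-34.9,"y":-37.6,"z":0,"rx":0,"ry":0,"rz":0}, {"x":-58.3,"y":-41.9,"z":0,"rx":0,"ry":0,"rz":0}, {"x":-80.4,"y":-37.3,"z":0,"rx":0,"ry":0,"rz":0}, {"x":-98.4,"y":-25.7,"z":0,"rx":0,"ry":0,"rz":0}, {"x":-110.6,"y":-9.7,"z":0,"rx":0,"ry":0,"rz":0}, {"x":-116.7,"y":8.2,"z":0,"rx":0,"ry":0,"rz":0}, {"x":-117.1,"y":25.9,"z":0,"rx":0,"ry":0,"rz":0}, {"x":-112.8,"y":41.8,"z":0,"rx":0,"ry":0,"rz":0}, {"x":-104.9,"y":55.2,"z":0,"rx":0,"ry":0,"rz":0}, {"x":-94.7,"y":65.5,"z":0,"rx":0,"ry":0,"rz":0}, {"x":-83.0,"y":72.7,"z":0,"rx":0,"ry":0,"rz":0}, {"x":-70.6,"y":77.0,"z":0,"rx":0,"ry":0,"rz":0}, {"x":-56.2,"y":78.5,"z":0,"rx":0,"ry":0,"rz":0}, {"x":-41.1,"y":76.2,"z":0,"rx":0,"ry":0,"rz":0}, {"x":-27.3,"y":70.5,"z":0,"rx":0,"ry":0,"rz":0}, {"x":-15.3,"y":61.4,"z":0,"rx":0,"ry":0,"rz":0}, {"x":-5.7,"y":49.2,"z":0,"rx":0,"ry":0,"rz":0},
[(np.float64(9.95), np.float64(8.26), np.float64(1.87)), (np.float64(10.35), np.float64(9.06), np.float64(2.05)), (np.float64(10.75), np.float64(9.89), np.float64(2.07)), (np.float64(11.15), np.float64(10.72), np.float64(2.07)), (np.float64(11.55), np.float64(11.58), np.float64(2.23))] (np.float64(11.65), np.float64(11.8), np.float64(2.24))
```

Emit:
arm_command(
  series=[
    {"x": -14,"y": -23.5,"z": 0,"rx": 0,"ry": 0,"rz": 0},
    {"x": -35,"y": -37.5,"z": 0,"rx": 0,"ry": 0,"rz": 0},
    {"x": -58.5,"y": -42,"z": 0,"rx": 0,"ry": 0,"rz": 0},
    {"x": -80.5,"y": -37.5,"z": 0,"rx": 0,"ry": 0,"rz": 0},
    {"x": -98.5,"y": -25.5,"z": 0,"rx": 0,"ry": 0,"rz": 0},
    {"x": -110.5,"y": -9.5,"z": 0,"rx": 0,"ry": 0,"rz": 0},
    {"x": -116.5,"y": 8,"z": 0,"rx": 0,"ry": 0,"rz": 0},
    {"x": -117,"y": 26,"z": 0,"rx": 0,"ry": 0,"rz": 0},
    {"x": -113,"y": 42,"z": 0,"rx": 0,"ry": 0,"rz": 0},
    {"x": -105,"y": 55,"z": 0,"rx": 0,"ry": 0,"rz": 0},
    {"x": -94.5,"y": 65.5,"z": 0,"rx": 0,"ry": 0,"rz": 0},
    {"x": -83,"y": 72.5,"z": 0,"rx": 0,"ry": 0,"rz": 0},
    {"x": -70.5,"y": 77,"z": 0,"rx": 0,"ry": 0,"rz": 0},
    {"x": -56,"y": 78.5,"z": 0,"rx": 0,"ry": 0,"rz": 0},
    {"x": -41,"y": 76,"z": 0,"rx": 0,"ry": 0,"rz": 0},
    {"x": -27.5,"y": 70.5,"z": 0,"rx": 0,"ry": 0,"rz": 0},
    {"x": -15.5,"y": 61.5,"z": 0,"rx": 0,"ry": 0,"rz": 0},
    {"x": -5.5,"y": 49,"z": 0,"rx": 0,"ry": 0,"rz": 0},
  ],
)

```text
time: 11.65
tool_pos: [0.5689, 0.0403, 0.3005]
tool_rot: [3.108, -0.101, 0.429]
contact_force: [-11.8, 1.2, 7.3]
opening: 0.0257
grip_force: 10.0
```

Run:
```python
from step import *
S=after(["wrist"]); nxt(S,lambda t,th:2.07,20)
```

```text
t 11.65 knob cmd 18.662 meas 18.685 r 0.0598 F [-11.8   1.2   7.3] grip 10.0 0.0257
wrist theta 11.795 pred [11.794  2.238] rad 0.3481 492 OK
par [0.888 0.873 0.902] now [11.7   11.901  2.015]
{"x":6.3,"y":-14.6,"z":0,"rx":0,"ry":0,"rz":0}, {"x":8.5,"y":-31.2,"z":0,"rx":0,"ry":0,"rz":0}, {"x":5.8,"y":-48.8,"z":0,"rx":0,"ry":0,"rz":0}, {"x":-2.6,"y":-65.7,"z":0,"rx":0,"ry":0,"rz":0}, {"x":-16.7,"y":-79.8,"z":0,"rx":0,"ry":0,"rz":0}, {"x":-35.7,"y":-88.9,"z":0,"rx":0,"ry":0,"rz":0}, {"x":-57.6,"y":-90.8,"z":0,"rx":0,"ry":0,"rz":0}, {"x":-79.6,"y":-84.2,"z":0,"rx":0,"ry":0,"rz":0}, {"x":-97.9,"y":-69.5,"z":0,"rx":0,"ry":0,"rz":0}, {"x":-109.3,"y":-48.4,"z":0,"rx":0,"ry":0,"rz":0}, {"x":-111.5,"y":-24.3,"z":0,"rx":0,"ry":0,"rz":0}, {"x":-104.1,"y":-1.3,"z":0,"rx":0,"ry":0,"rz":0}, {"x":-88.6,"y":16.7,"z":0,"rx":0,"ry":0,"rz":0}, {"x":-67.7,"y":27.2,"z":0,"rx":0,"ry":0,"rz":0}, {"x":-45.1,"y":29.0,"z":0,"rx":0,"ry":0,"rz":0}, {"x":-24.2,"y":22.7,"z":0,"rx":0,"ry":0,"rz":0}, {"x":-7.7,"y":10.2,"z":0,"rx":0,"ry":0,"rz":0}, {"x":3.2,"y":-6.1,"z":0,"rx":0,"ry":0,"rz":0}, {"x":8.1,"y":-23.9,"z":0,"rx":0,"ry":0,"rz":0}, {"x":7.6,"y":-41.1,"z":0,"rx":0,"ry":0,"rz":0},
[(np.float64(11.8), np.float64(12.1), np.float64(2.04)), (np.float64(12.2), np.float64(12.93), np.float64(2.07)), (np.float64(12.6), np.float64(13.75), np.float64(2.07)), (np.float64(13.0), np.float64(14.58), np.float64(2.07)), (np.float64(13.4), np.float64(15.41), np.float64(2.07))] (np.float64(13.7), np.float64(16.03), np.float64(2.07))
```

Emit:
arm_command(
  series=[
    {"x": 6.5,"y": -14.5,"z": 0,"rx": 0,"ry": 0,"rz": 0},
    {"x": 8.5,"y": -31,"z": 0,"rx": 0,"ry": 0,"rz": 0},
    {"x": 6,"y": -49,"z": 0,"rx": 0,"ry": 0,"rz": 0},
    {"x": -2.5,"y": -65.5,"z": 0,"rx": 0,"ry": 0,"rz": 0},
    {"x": -16.5,"y": -80,"z": 0,"rx": 0,"ry": 0,"rz": 0},
    {"x": -35.5,"y": -89,"z": 0,"rx": 0,"ry": 0,"rz": 0},
    {"x": -57.5,"y": -91,"z": 0,"rx": 0,"ry": 0,"rz": 0},
    {"x": -79.5,"y": -84,"z": 0,"rx": 0,"ry": 0,"rz": 0},
    {"x": -98,"y": -69.5,"z": 0,"rx": 0,"ry": 0,"rz": 0},
    {"x": -109.5,"y": -48.5,"z": 0,"rx": 0,"ry": 0,"rz": 0},
    {"x": -111.5,"y": -24.5,"z": 0,"rx": 0,"ry": 0,"rz": 0},
    {"x": -104,"y": -1.5,"z": 0,"rx": 0,"ry": 0,"rz": 0},
    {"x": -88.5,"y": 16.5,"z": 0,"rx": 0,"ry": 0,"rz": 0},
    {"x": -67.5,"y": 27,"z": 0,"rx": 0,"ry": 0,"rz": 0},
    {"x": -45,"y": 29,"z": 0,"rx": 0,"ry": 0,"rz": 0},
    {"x": -24,"y": 22.5,"z": 0,"rx": 0,"ry": 0,"rz": 0},
    {"x": -7.5,"y": 10,"z": 0,"rx": 0,"ry": 0,"rz": 0},
    {"x": 3,"y": -6,"z": 0,"rx": 0,"ry": 0,"rz": 0},
    {"x": 8,"y": -24,"z": 0,"rx": 0,"ry": 0,"rz": 0},
    {"x": 7.5,"y": -41,"z": 0,"rx": 0,"ry": 0,"rz": 0},
  ],
)

```text
time: 13.7
tool_pos: [0.5591, 0.0804, 0.2998]
tool_rot: [3.106, -0.102, 0.429]
contact_force: [-8.2, -5.9, 5.5]
opening: 0.0263
grip_force: 10.0
```

Run:
```python
from step import *
S=after([]); nxt(S,lambda t,th:2.09 if t<15 else 2.25,18)
```

```text
t 13.7 knob cmd 25.655 meas 25.668 r 0.0607 F [-8.2 -5.9  5.5] grip 10.0 0.0263
par [0.888 0.873 0.902] now [13.7   16.024  2.07 ]
{"x":-5.0,"y":-15.7,"z":0,"rx":0,"ry":0,"rz":0}, {"x":-13.4,"y":-28.6,"z":0,"rx":0,"ry":0,"rz":0}, {"x":-24.0,"y":-38.5,"z":0,"rx":0,"ry":0,"rz":0}, {"x":-36.0,"y":-45.2,"z":0,"rx":0,"ry":0,"rz":0}, {"x":-48.6,"y":-49.0,"z":0,"rx":0,"ry":0,"rz":0}, {"x":-61.6,"y":-49.9,"z":0,"rx":0,"ry":0,"rz":0}, {"x":-74.4,"y":-48.0,"z":0,"rx":0,"ry":0,"rz":0}, {"x":-86.7,"y":-43.3,"z":0,"rx":0,"ry":0,"rz":0}, {"x":-98.1,"y":-35.8,"z":0,"rx":0,"ry":0,"rz":0}, {"x":-107.9,"y":-25.3,"z":0,"rx":0,"ry":0,"rz":0}, {"x":-115.3,"y":-12.0,"z":0,"rx":0,"ry":0,"rz":0}, {"x":-119.2,"y":3.8,"z":0,"rx":0,"ry":0,"rz":0}, {"x":-118.5,"y":21.2,"z":0,"rx":0,"ry":0,"rz":0}, {"x":-111.1,"y":41.0,"z":0,"rx":0,"ry":0,"rz":0}, {"x":-96.8,"y":57.4,"z":0,"rx":0,"ry":0,"rz":0}, {"x":-76.8,"y":67.9,"z":0,"rx":0,"ry":0,"rz":0}, {"x":-53.4,"y":70.2,"z":0,"rx":0,"ry":0,"rz":0}, {"x":-30.3,"y":63.0,"z":0,"rx":0,"ry":0,"rz":0},
[(np.float64(13.8), np.float64(16.23), np.float64(2.08)), (np.float64(14.2), np.float64(17.07), np.float64(2.09)), (np.float64(14.6), np.float64(17.9), np.float64(2.09)), (np.float64(15.0), np.float64(18.74), np.float64(2.09)), (np.float64(15.4), np.float64(19.61), np.float64(2.24))] (np.float64(15.5), np.float64(19.84), np.float64(2.24))
```

Emit:
arm_command(
  series=[
    {"x": -5,"y": -15.5,"z": 0,"rx": 0,"ry": 0,"rz": 0},
    {"x": -13.5,"y": -28.5,"z": 0,"rx": 0,"ry": 0,"rz": 0},
    {"x": -24,"y": -38.5,"z": 0,"rx": 0,"ry": 0,"rz": 0},
    {"x": -36,"y": -45,"z": 0,"rx": 0,"ry": 0,"rz": 0},
    {"x": -48.5,"y": -49,"z": 0,"rx": 0,"ry": 0,"rz": 0},
    {"x": -61.5,"y": -50,"z": 0,"rx": 0,"ry": 0,"rz": 0},
    {"x": -74.5,"y": -48,"z": 0,"rx": 0,"ry": 0,"rz": 0},
    {"x": -86.5,"y": -43.5,"z": 0,"rx": 0,"ry": 0,"rz": 0},
    {"x": -98,"y": -36,"z": 0,"rx": 0,"ry": 0,"rz": 0},
    {"x": -108,"y": -25.5,"z": 0,"rx": 0,"ry": 0,"rz": 0},
    {"x": -115.5,"y": -12,"z": 0,"rx": 0,"ry": 0,"rz": 0},
    {"x": -119,"y": 4,"z": 0,"rx": 0,"ry": 0,"rz": 0},
    {"x": -118.5,"y": 21,"z": 0,"rx": 0,"ry": 0,"rz": 0},
    {"x": -111,"y": 41,"z": 0,"rx": 0,"ry": 0,"rz": 0},
    {"x": -97,"y": 57.5,"z": 0,"rx": 0,"ry": 0,"rz": 0},
    {"x": -77,"y": 68,"z": 0,"rx": 0,"ry": 0,"rz": 0},
    {"x": -53.5,"y": 70,"z": 0,"rx": 0,"ry": 0,"rz": 0},
    {"x": -30.5,"y": 63,"z": 0,"rx": 0,"ry": 0,"rz": 0},
  ],
)

```text
time: 15.5
tool_pos: [0.5582, 0.0092, 0.299]
tool_rot: [3.107, -0.103, 0.427]
contact_force: [-8.4, 4.3, 6.3]
opening: 0.026
grip_force: 10.0
```

Run:
```python
from step import *
S=after(["wrist"]); nxt(S,lambda t,th:2.09,20)
```

```text
t 15.5 knob cmd 30.7 meas 30.699 r 0.0609 F [-8.4  4.3  6.3] grip 10.0 0.026
wrist theta 19.768 pred [19.837  2.237] rad 0.6211 509 OK
par [0.85  0.875 0.92 ] now [15.55  19.893  1.917]
{"x":19.1,"y":-16.5,"z":0,"rx":0,"ry":0,"rz":0}, {"x":29.6,"y":-39.1,"z":0,"rx":0,"ry":0,"rz":0}, {"x":30.1,"y":-63.7,"z":0,"rx":0,"ry":0,"rz":0}, {"x":20.9,"y":-86.2,"z":0,"rx":0,"ry":0,"rz":0}, {"x":4.0,"y":-103.0,"z":0,"rx":0,"ry":0,"rz":0}, {"x":-17.6,"y":-111.8,"z":0,"rx":0,"ry":0,"rz":0}, {"x":-40.2,"y":-111.9,"z":0,"rx":0,"ry":0,"rz":0}, {"x":-60.4,"y":-104.1,"z":0,"rx":0,"ry":0,"rz":0}, {"x":-75.9,"y":-90.6,"z":0,"rx":0,"ry":0,"rz":0}, {"x":-85.5,"y":-73.6,"z":0,"rx":0,"ry":0,"rz":0}, {"x":-89.2,"y":-55.6,"z":0,"rx":0,"ry":0,"rz":0}, {"x":-87.6,"y":-38.5,"z":0,"rx":0,"ry":0,"rz":0}, {"x":-81.7,"y":-23.4,"z":0,"rx":0,"ry":0,"rz":0}, {"x":-72.6,"y":-11.2,"z":0,"rx":0,"ry":0,"rz":0}, {"x":-61.5,"y":-2.0,"z":0,"rx":0,"ry":0,"rz":0}, {"x":-49.1,"y":4.1,"z":0,"rx":0,"ry":0,"rz":0}, {"x":-36.0,"y":7.1,"z":0,"rx":0,"ry":0,"rz":0}, {"x":-22.8,"y":7.2,"z":0,"rx":0,"ry":0,"rz":0}, {"x":-9.8,"y":4.3,"z":0,"rx":0,"ry":0,"rz":0}, {"x":2.5,"y":-1.5,"z":0,"rx":0,"ry":0,"rz":0},
[(np.float64(15.65), np.float64(20.09), np.float64(2.0)), (np.float64(16.05), np.float64(20.91), np.float64(2.08)), (np.float64(16.45), np.float64(21.75), np.float64(2.09)), (np.float64(16.85), np.float64(22.58), np.float64(2.09)), (np.float64(17.25), np.float64(23.42), np.float64(2.09))] (np.float64(17.55), np.float64(24.05), np.float64(2.09))
```

Emit:
arm_command(
  series=[
    {"x": 19,"y": -16.5,"z": 0,"rx": 0,"ry": 0,"rz": 0},
    {"x": 29.5,"y": -39,"z": 0,"rx": 0,"ry": 0,"rz": 0},
    {"x": 30,"y": -63.5,"z": 0,"rx": 0,"ry": 0,"rz": 0},
    {"x": 21,"y": -86,"z": 0,"rx": 0,"ry": 0,"rz": 0},
    {"x": 4,"y": -103,"z": 0,"rx": 0,"ry": 0,"rz": 0},
    {"x": -17.5,"y": -112,"z": 0,"rx": 0,"ry": 0,"rz": 0},
    {"x": -40,"y": -112,"z": 0,"rx": 0,"ry": 0,"rz": 0},
    {"x": -60.5,"y": -104,"z": 0,"rx": 0,"ry": 0,"rz": 0},
    {"x": -76,"y": -90.5,"z": 0,"rx": 0,"ry": 0,"rz": 0},
    {"x": -85.5,"y": -73.5,"z": 0,"rx": 0,"ry": 0,"rz": 0},
    {"x": -89,"y": -55.5,"z": 0,"rx": 0,"ry": 0,"rz": 0},
    {"x": -87.5,"y": -38.5,"z": 0,"rx": 0,"ry": 0,"rz": 0},
    {"x": -81.5,"y": -23.5,"z": 0,"rx": 0,"ry": 0,"rz": 0},
    {"x": -72.5,"y": -11,"z": 0,"rx": 0,"ry": 0,"rz": 0},
    {"x": -61.5,"y": -2,"z": 0,"rx": 0,"ry": 0,"rz": 0},
    {"x": -49,"y": 4,"z": 0,"rx": 0,"ry": 0,"rz": 0},
    {"x": -36,"y": 7,"z": 0,"rx": 0,"ry": 0,"rz": 0},
    {"x": -23,"y": 7,"z": 0,"rx": 0,"ry": 0,"rz": 0},
    {"x": -10,"y": 4.5,"z": 0,"rx": 0,"ry": 0,"rz": 0},
    {"x": 2.5,"y": -1.5,"z": 0,"rx": 0,"ry": 0,"rz": 0},
  ],
)

```text
time: 17.55
tool_pos: [0.5599, 0.0129, 0.2994]
tool_rot: [3.108, -0.104, 0.428]
contact_force: [-5.8, 1.9, 4.9]
opening: 0.0258
grip_force: 10.0
```

Run:
```python
from step import *
S=after(["wrist"]); nxt(S,lambda t,th:np.clip(2.09-.9*(t-18.1),.8,2.09),20)
```

```text
t 17.55 knob cmd 37.032 meas 37.049 r 0.0602 F [-5.8  1.9  4.9] grip 10.0 0.0258
wrist theta 24.021 pred [24.035  2.09 ] rad 0.3178 452 OK
par [0.859 0.865 0.92 ] now [17.6   24.124  1.898]
{"x":12.4,"y":-10.2,"z":0,"rx":0,"ry":0,"rz":0}, {"x":21.7,"y":-23.3,"z":0,"rx":0,"ry":0,"rz":0}, {"x":27.3,"y":-38.8,"z":0,"rx":0,"ry":0,"rz":0}, {"x":28.4,"y":-56.1,"z":0,"rx":0,"ry":0,"rz":0}, {"x":24.2,"y":-73.9,"z":0,"rx":0,"ry":0,"rz":0}, {"x":14.6,"y":-89.9,"z":0,"rx":0,"ry":0,"rz":0}, {"x":0.7,"y":-102.1,"z":0,"rx":0,"ry":0,"rz":0}, {"x":-16.2,"y":-109.5,"z":0,"rx":0,"ry":0,"rz":0}, {"x":-34.7,"y":-111.4,"z":0,"rx":0,"ry":0,"rz":0}, {"x":-52.8,"y":-107.6,"z":0,"rx":0,"ry":0,"rz":0}, {"x":-68.7,"y":-98.6,"z":0,"rx":0,"ry":0,"rz":0}, {"x":-81.1,"y":-85.5,"z":0,"rx":0,"ry":0,"rz":0}, {"x":-88.9,"y":-69.7,"z":0,"rx":0,"ry":0,"rz":0}, {"x":-91.8,"y":-52.9,"z":0,"rx":0,"ry":0,"rz":0}, {"x":-90.0,"y":-36.7,"z":0,"rx":0,"ry":0,"rz":0}, {"x":-84.4,"y":-22.3,"z":0,"rx":0,"ry":0,"rz":0}, {"x":-75.8,"y":-10.4,"z":0,"rx":0,"ry":0,"rz":0}, {"x":-65.4,"y":-1.4,"z":0,"rx":0,"ry":0,"rz":0}, {"x":-54.1,"y":4.6,"z":0,"rx":0,"ry":0,"rz":0}, {"x":-42.4,"y":8.0,"z":0,"rx":0,"ry":0,"rz":0},
[(np.float64(17.7), np.float64(24.32), np.float64(1.99)), (np.float64(18.1), np.float64(25.14), np.float64(2.08)), (np.float64(18.5), np.float64(25.94), np.float64(1.87)), (np.float64(18.9), np.float64(26.62), np.float64(1.52)), (np.float64(19.3), np.float64(27.15), np.float64(1.16))] (np.float64(19.6), np.float64(27.46), np.float64(0.9))
```

Emit:
arm_command(
  series=[
    {"x": 12.5,"y": -10,"z": 0,"rx": 0,"ry": 0,"rz": 0},
    {"x": 21.5,"y": -23.5,"z": 0,"rx": 0,"ry": 0,"rz": 0},
    {"x": 27.5,"y": -39,"z": 0,"rx": 0,"ry": 0,"rz": 0},
    {"x": 28.5,"y": -56,"z": 0,"rx": 0,"ry": 0,"rz": 0},
    {"x": 24,"y": -74,"z": 0,"rx": 0,"ry": 0,"rz": 0},
    {"x": 14.5,"y": -90,"z": 0,"rx": 0,"ry": 0,"rz": 0},
    {"x": 0.5,"y": -102,"z": 0,"rx": 0,"ry": 0,"rz": 0},
    {"x": -16,"y": -109.5,"z": 0,"rx": 0,"ry": 0,"rz": 0},
    {"x": -34.5,"y": -111.5,"z": 0,"rx": 0,"ry": 0,"rz": 0},
    {"x": -53,"y": -107.5,"z": 0,"rx": 0,"ry": 0,"rz": 0},
    {"x": -68.5,"y": -98.5,"z": 0,"rx": 0,"ry": 0,"rz": 0},
    {"x": -81,"y": -85.5,"z": 0,"rx": 0,"ry": 0,"rz": 0},
    {"x": -89,"y": -69.5,"z": 0,"rx": 0,"ry": 0,"rz": 0},
    {"x": -92,"y": -53,"z": 0,"rx": 0,"ry": 0,"rz": 0},
    {"x": -90,"y": -36.5,"z": 0,"rx": 0,"ry": 0,"rz": 0},
    {"x": -84.5,"y": -22.5,"z": 0,"rx": 0,"ry": 0,"rz": 0},
    {"x": -76,"y": -10.5,"z": 0,"rx": 0,"ry": 0,"rz": 0},
    {"x": -65.5,"y": -1.5,"z": 0,"rx": 0,"ry": 0,"rz": 0},
    {"x": -54,"y": 4.5,"z": 0,"rx": 0,"ry": 0,"rz": 0},
    {"x": -42.5,"y": 8,"z": 0,"rx": 0,"ry": 0,"rz": 0},
  ],
)

```text
time: 19.6
tool_pos: [0.5256, -0.0127, 0.2953]
tool_rot: [3.105, -0.104, 0.428]
contact_force: [-2.1, 1.9, 4.4]
opening: 0.0261
grip_force: 10.0
```

Run:
```python
from step import *
S=after(["side"]); print(S['obs'][-1]); 
nxt(S,lambda t,th:float(np.clip(1.2*(9*np.pi-th),0,.9)),20)
```

```text
t 19.6 knob cmd 42.582 meas 42.603 r 0.0605 F [-2.1  1.9  4.4] grip 10.0 0.0261
side theta 27.351 pred [27.455  0.903] rad 0.4225 78 OK
[19.6, np.float64(27.351148575128438)]
par [0.941 0.799 0.91 ] now [19.65  27.421  0.588]
{"x":17.1,"y":0.7,"z":0,"rx":0,"ry":0,"rz":0}, {"x":32.1,"y":-2.9,"z":0,"rx":0,"ry":0,"rz":0}, {"x":43.9,"y":-8.9,"z":0,"rx":0,"ry":0,"rz":0}, {"x":52.8,"y":-16.1,"z":0,"rx":0,"ry":0,"rz":0}, {"x":59.4,"y":-23.6,"z":0,"rx":0,"ry":0,"rz":0}, {"x":64.1,"y":-31.1,"z":0,"rx":0,"ry":0,"rz":0}, {"x":67.3,"y":-38.4,"z":0,"rx":0,"ry":0,"rz":0}, {"x":69.4,"y":-45.3,"z":0,"rx":0,"ry":0,"rz":0}, {"x":70.6,"y":-51.9,"z":0,"rx":0,"ry":0,"rz":0}, {"x":71.0,"y":-58.1,"z":0,"rx":0,"ry":0,"rz":0}, {"x":70.8,"y":-63.9,"z":0,"rx":0,"ry":0,"rz":0}, {"x":70.2,"y":-69.3,"z":0,"rx":0,"ry":0,"rz":0}, {"x":69.1,"y":-74.3,"z":0,"rx":0,"ry":0,"rz":0}, {"x":67.7,"y":-79.1,"z":0,"rx":0,"ry":0,"rz":0}, {"x":65.9,"y":-83.5,"z":0,"rx":0,"ry":0,"rz":0}, {"x":63.9,"y":-87.6,"z":0,"rx":0,"ry":0,"rz":0}, {"x":61.7,"y":-91.4,"z":0,"rx":0,"ry":0,"rz":0}, {"x":59.3,"y":-95.0,"z":0,"rx":0,"ry":0,"rz":0}, {"x":56.7,"y":-98.3,"z":0,"rx":0,"ry":0,"rz":0}, {"x":53.9,"y":-101.3,"z":0,"rx":0,"ry":0,"rz":0},
[(np.float64(19.75), np.float64(27.49), np.float64(0.73)), (np.float64(20.15), np.float64(27.8), np.float64(0.69)), (np.float64(20.55), np.float64(28.01), np.float64(0.41)), (np.float64(20.95), np.float64(28.14), np.float64(0.22)), (np.float64(21.35), np.float64(28.2), np.float64(0.12))] (np.float64(21.65), np.float64(28.23), np.float64(0.07))
```

Emit:
arm_command(
  series=[
    {"x": 17,"y": 0.5,"z": 0,"rx": 0,"ry": 0,"rz": 0},
    {"x": 32,"y": -3,"z": 0,"rx": 0,"ry": 0,"rz": 0},
    {"x": 44,"y": -9,"z": 0,"rx": 0,"ry": 0,"rz": 0},
    {"x": 53,"y": -16,"z": 0,"rx": 0,"ry": 0,"rz": 0},
    {"x": 59.5,"y": -23.5,"z": 0,"rx": 0,"ry": 0,"rz": 0},
    {"x": 64,"y": -31,"z": 0,"rx": 0,"ry": 0,"rz": 0},
    {"x": 67.5,"y": -38.5,"z": 0,"rx": 0,"ry": 0,"rz": 0},
    {"x": 69.5,"y": -45.5,"z": 0,"rx": 0,"ry": 0,"rz": 0},
    {"x": 70.5,"y": -52,"z": 0,"rx": 0,"ry": 0,"rz": 0},
    {"x": 71,"y": -58,"z": 0,"rx": 0,"ry": 0,"rz": 0},
    {"x": 71,"y": -64,"z": 0,"rx": 0,"ry": 0,"rz": 0},
    {"x": 70,"y": -69.5,"z": 0,"rx": 0,"ry": 0,"rz": 0},
    {"x": 70,"y": -69.5,"z": 0,"rx": 0,"ry": 0,"rz": 0},
    {"x": 70,"y": -69.5,"z": 0,"rx": 0,"ry": 0,"rz": 0},
    {"x": 70,"y": -69.5,"z": 0,"rx": 0,"ry": 0,"rz": 0},
    {"x": 70,"y": -69.5,"z": 0,"rx": 0,"ry": 0,"rz": 0},
  ],
)

```text
time: 21.25
tool_pos: [0.559, 0.0794, 0.3]
tool_rot: [3.106, -0.104, 0.428]
contact_force: [-0.5, 1.0, 0.9]
opening: 0.0256
grip_force: 10.0
```

Run:
```python
from step import *
a=json.load(open('next.json'))[:12]; a+=[a[-1]]*4; json.dump(a,open('next.json','w'))
S=after(["side"]); save(S); t=S['knots'][-1][0]
p=read_camera("side"); print(best(p,"mark"),best(p,"pointer"),yellow(p)); 
p2=read_camera("scene"); print(best(p2,"mark"),yellow(p2)); p3=read_camera("wrist"); print(best(p3,"mark"),yellow(p3)); print(observe()['time'],model(q)['P'])
cv2.imwrite("pics/stop.png",np.hstack([cv2.resize(p["pixels"][150:360,200:480],(400,300)),cv2.resize(p2["pixels"][160:370,220:500],(400,300))]))
```

```text
t 21.25 knob cmd 44.501 meas 44.505 r 0.0602 F [-0.5  1.   0.9] grip 10.0 0.0256
side theta 28.384 pred [28.126  0.   ] rad 0.4411 77 OK
(array([0.4029, 0.0318, 0.1383]), 0.75) (array([0.4075, 0.0375, 0.1373]), 0.73) (np.float64(-3.0315926535897955), np.float64(0.4480337763308029), 78)
(array([0.4033, 0.0312, 0.1399]), 0.7) (np.float64(-3.061592653589795), np.float64(0.46603970034932624), 37)
(array([0.6482, 0.3955, 0.    ]), 0.32) (np.float64(-3.0815926535897944), np.float64(0.1634694595306294), 269)
21.65 [0.40515976 0.03679588 0.13983194]
```

View pics/stop.png

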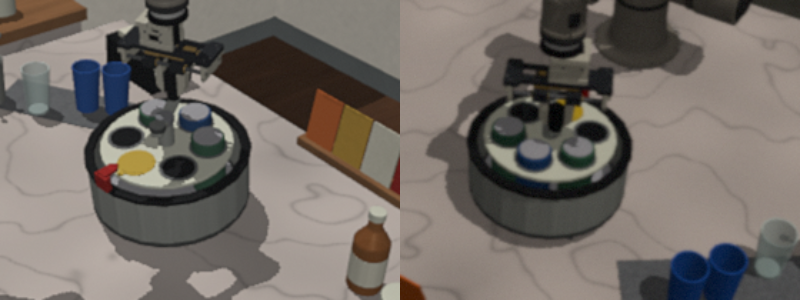

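The yellow dot is next to the red pointer, about 6 mm off, at side-view pixel (115, 172), and the carousel is still. I'll hold briefly, open the fingers and rise along the spindle.

Emit:
arm_command(
  series=[
    {"x": 0,"y": 0,"z": 0,"rx": 0,"ry": 0,"rz": 0},
    {"x": 0,"y": 0,"z": 0,"rx": 0,"ry": 0,"rz": 0},
    {"x": 0,"y": 0,"z": 0,"rx": 0,"ry": 0,"rz": 0},
    {"x": 0,"y": 0,"z": 0,"rx": 0,"ry": 0,"rz": 0},
    {"x": 0,"y": 0,"z": 0,"rx": 0,"ry": 0,"rz": 0},
    {"x": 0,"y": 0,"z": -5,"rx": 0,"ry": 0,"rz": 0},
    {"x": 0,"y": 0,"z": -20,"rx": 0,"ry": 0,"rz": 0},
    {"x": 0,"y": 0,"z": -45,"rx": 0,"ry": 0,"rz": 0},
    {"x": 0,"y": 0,"z": -75,"rx": 0,"ry": 0,"rz": 0},
    {"x": 0,"y": 0,"z": -100,"rx": 0,"ry": 0,"rz": 0},
    {"x": 0,"y": 0,"z": -110,"rx": 0,"ry": 0,"rz": 0},
    {"x": 0,"y": 0,"z": -110,"rx": 0,"ry": 0,"rz": 0},
    {"x": 0,"y": 0,"z": -110,"rx": 0,"ry": 0,"rz": 0},
  ],
  hand=55,
)

```text
time: 22.95
tool_pos: [0.5467, 0.0784, 0.4082]
tool_rot: [3.107, -0.102, 0.429]
contact_force: [-0.3, 0.1, 0.9]
opening: 0.055
grip_force: 0.0
```

Run:
```python
from plan import *
for i in range(2):
    for c in("side","scene"):
        p=read_camera(c); print(c,yellow(p),best(p,"mark"),best(p,"pointer"),best(p,"knob_grip"))
cv2.imwrite("pics/end.png",p["pixels"])
s=observe(); print(s['time'],s['contact_force'],s['opening'],s['tool_pos'])
```

```text
side (np.float64(-3.0315926535897955), np.float64(0.45014352814636793), 78) (array([0.4035, 0.0289, 0.1382]), 0.71) (array([0.4047, 0.0378, 0.1376]), 0.65) (array([0.5651, 0.0772, 0.2531]), 0.69)
scene (np.float64(-3.051592653589795), np.float64(0.4425113067964653), 50) (array([0.4042, 0.0317, 0.1375]), 0.93) (array([0.4029, 0.037 , 0.1395]), 0.66) None
side (np.float64(-3.0315926535897955), np.float64(0.45354304395272876), 78) (array([0.4052, 0.0307, 0.1418]), 0.94) (array([0.4038, 0.0349, 0.1379]), 0.77) (array([0.569 , 0.0783, 0.2516]), 0.67)
scene (np.float64(-3.051592653589795), np.float64(0.4508691190558914), 51) (array([0.4052, 0.032 , 0.1401]), 0.58) (array([0.4071, 0.0361, 0.141 ]), 0.61) (array([0.5676, 0.077 , 0.2505]), 0.49)
23.75 [-0.43580782  0.05386767 -0.3818854 ] 0.05482770114017401 [0.54691876 0.07848092 0.40939177]
```

View pics/end.png

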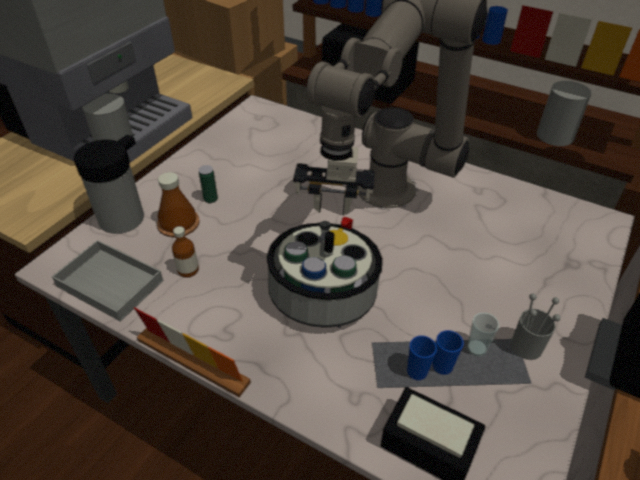

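The gripper is clear of the knob, yellow at (340, 237) sits next to the red pointer at (347, 223), and nothing else has moved.

```bash
python3 -c "
from cell import *
print(hand_in())"
```

```text
the job is handed in; nothing more can be done
None
```

I ran the chiller, stopped it with the yellow dot about 5 mm from the red pointer, released the knob and handed the job in at about 24 s. The 7 s spin at 16–24 turns a minute rests on my fitted motion model, checked against camera readings of the carousel angle. No verdict came back.

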